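# Isolate, clear and restart the sanding table

### The job

Clear the sanding table safely: throw the isolator lever over to off (towards the front edge of the bench), then carry the hanging board from its hooks to the empty pair of hooks as the sign that the table is being worked on. Then take the scraper block, sweep every wooden offcut off the plate into the trough along its front without touching the offcuts with the gripper, and set the scraper back flat in the middle of its mat. Last, hang the board back on the hooks it came from and throw the lever to on again; keep the board hanging upright on the way, never set it down or drop it, and leave the tape measure, screwdriver and sanding block where they lie.

Things in the scene. Friction and masses are not known exactly. Their poses are not given: they have to be found in the camera images.
- lever (a joint): The isolator's lever: 0 = off (leaning 34 deg to the isolator's -x side, the bench's front edge), 1.2 = on (34 deg to +x). Swings in the isolator's x-z plane about a pivot 48 mm above the bench over its middle. Top-heavy: once pushed past upright it falls to the other end and stays; under 2 N at the grip moves it. Starts on.
- lever_grip (a point): Middle of the lever's cross grip, a black round bar 18 mm thick and 56 mm long lying along the isolator's y, 62 mm from the pivot (99 mm above the bench at either end of the swing, 110 mm when upright). Below it is a 10 mm round steel rod. It moves with the lever.
- isolator: Grey isolator box, 100 x 85 mm foot and 54 mm high with the pivot ears, fixed to the bench; origin under its centre, x points away from the front edge of the bench (the lever swings along x), z up.
- table: Low fixed table. Origin on the bench under the centre of its flat perforated metal plate, x away from the bench's front edge. Plate: x -60..60, y -100..100 mm, top 40 mm above the bench; side rails (y = +-100..106) rise 12 mm above it, no rim at front or back. Catch trough along the front: inside x -131..-60, y -100..100 mm, floor 4 mm, front wall 32 mm high. A fixed drill stand beyond the table has a bracket 535 mm above the bench that a wrist can hit: come from the front.
- rack_home: Stand on which the board hangs at the start: a wooden foot 70 x 130 x 10 mm with two steel Y-shaped hooks at y = +-50 mm. Origin on the bench under its centre, y along the pair of hooks. A 12 mm bar laid in both Ys rests with its centre at x = 0, 100 mm above the bench; the Y tips stand 110 mm high at x = +-20 mm, of 8 mm round rod.
- rack_guard: The second stand, equal to rack_home, its hooks empty at the start.
- board_grip (a point): Middle of the hanging board's black grip, 14 mm thick (board's x) x 44 mm long (y) x 38 mm high, this point at the bar's centre height plus 6 mm. The bar, 12 mm thick and 136 mm long, runs along the board's y; below it hangs a plywood panel 8 x 76 mm that reaches 67 mm below the bar's centre. About 0.16 kg. May hang either way round.
- board_bar (a point): Centre of the board's bar (axes as the board's: y along the bar, z up), 6 mm below board_grip.
- mat: Black rubber mat, 100 x 140 x 3 mm, fixed; origin at its underside's centre, y along the 140 mm side.
- scraper_grip (a point): Point on the grip of the wooden scraper block, 50 mm above its sole. Base 36 mm (x) x 110 mm (y) x 22 mm high; on it an upright dark grip rib 20 mm thick (x) x 70 mm (y), from 22 to 68 mm above the sole. About 0.18 kg. Starts on the mat; either long face may sweep.
- offcut_1_c (a point): Centre of a thin spruce strip, 7 x 91 x 11 mm (x, y, z). Each offcut may be absent.
- offcut_2_c (a point): Centre of a thin spruce strip, 7 x 80 x 11 mm.
- offcut_3_c (a point): Centre of a wooden offcut, 22 x 75 x 16 mm.
- offcut_4_c (a point): Centre of a wooden offcut, 36 x 55 x 10 mm.
- measure: Yellow tape measure with a black top, 35 x 81 x 62 mm; leave alone.
- driver: Yellow-handled screwdriver, 28 x 201 x 28 mm; leave alone.
- sander: Cork-brown sanding block, 62 x 106 x 29 mm; leave alone.

How it is judged:
On the way, in this order (a step that is already met when the one before it is completed fails the run):
1. the isolator lever is off (value of joint lever below 0.1 rad), for 0.3 s.
2. the board hangs released on the hooks that were empty, the lever still off (value of joint lever below 0.1 rad and x of board_bar in the frame of rack_guard between -0.008 and 0.008 m and y of board_bar in the frame of rack_guard between -0.02 and 0.02 m and z of board_bar in the frame of rack_guard between 0.092 and 0.108 m and angle between board_bar's own z axis and vertical below 0.2 rad and linear speed of board below 0.05 m/s and contact force between the fingers and board below 0.1 N), for 0.3 s.
3. all offcuts lie in the trough, board still on those hooks, lever off (all of step 2 and x of offcut_1_c in the frame of table between -0.14 and -0.06 m and z of each of offcut_1_c, offcut_2_c, offcut_3_c, offcut_4_c in the frame of table below 0.06 m and y of offcut_1_c in the frame of table between -0.105 and 0.105 m and x of offcut_2_c in the frame of table between -0.14 and -0.06 m and y of offcut_2_c in the frame of table between -0.105 and 0.105 m and x of offcut_3_c in the frame of table between -0.14 and -0.06 m and y of offcut_3_c in the frame of table between -0.105 and 0.105 m and x of offcut_4_c in the frame of table between -0.14 and -0.06 m and y of offcut_4_c in the frame of table between -0.105 and 0.105 m), for 0.3 s.
4. the scraper is back on its mat, released (all of step 3 and horizontal distance between scraper_grip and mat below 0.05 m and angle between scraper_grip's own z axis and vertical below 0.1 rad and height (world z) of scraper_grip below 0.06 m and contact force between the fingers and scraper below 0.1 N), for 0.3 s.
5. the board hangs released on its first hooks again, lever still off (value of joint lever below 0.1 rad and x of board_bar in the frame of rack_home between -0.008 and 0.008 m and y of board_bar in the frame of rack_home between -0.02 and 0.02 m and z of board_bar in the frame of rack_home between 0.092 and 0.108 m and angle between board_bar's own z axis and vertical below 0.2 rad and linear speed of board below 0.05 m/s and contact force between the fingers and board below 0.1 N), for 0.3 s.
At the end, for the whole second after the job is handed in: Lever over 1.1 rad (on); board at rest, released, in both Ys of its first stand (bar within 8 mm of its seat, 20 mm along it, tilt under 0.2 rad); every offcut's centre in the trough, under 60 mm high; scraper flat and released within 50 mm of the mat's centre (value of joint lever above 1.1 rad and x of board_bar in the frame of rack_home between -0.008 and 0.008 m and y of board_bar in the frame of rack_home between -0.02 and 0.02 m and z of board_bar in the frame of rack_home between 0.092 and 0.108 m and angle between board_bar's own z axis and vertical below 0.2 rad and linear speed of board below 0.05 m/s and contact force between the fingers and board below 0.1 N and x of offcut_1_c in the frame of table between -0.14 and -0.06 m and z of each of offcut_1_c, offcut_2_c, offcut_3_c, offcut_4_c in the frame of table below 0.06 m and y of offcut_1_c in the frame of table between -0.105 and 0.105 m and x of offcut_2_c in the frame of table between -0.14 and -0.06 m and y of offcut_2_c in the frame of table between -0.105 and 0.105 m and x of offcut_3_c in the frame of table between -0.14 and -0.06 m and y of offcut_3_c in the frame of table between -0.105 and 0.105 m and x of offcut_4_c in the frame of table between -0.14 and -0.06 m and y of offcut_4_c in the frame of table between -0.105 and 0.105 m and horizontal distance between scraper_grip and mat below 0.05 m and angle between scraper_grip's own z axis and vertical below 0.1 rad and height (world z) of scraper_grip below 0.06 m and contact force between the fingers and scraper below 0.1 N); the robot touches nothing.
It fails at once if the board is set down, dropped or tipped over 0.6 rad (height (world z) of board_bar below 0.085 m or angle between board_bar's own z axis and vertical above 0.6 rad).
It fails at once if the gripper's fingers push an offcut (contact force between the fingers and offcut_1 above 1 N or contact force between the fingers and offcut_2 above 1 N or contact force between the fingers and offcut_3 above 1 N or contact force between the fingers and offcut_4 above 1 N).
It fails at once if the tape measure, screwdriver or sanding block is moved over 30 mm (distance of any of measure, driver, sander from where it was at the start of the episode above 0.03 m).
Of offcut_1, offcut_2, offcut_3, offcut_4 only 2 to 4 are there at a start; the rules pass over those that are not, and their reading is None.
At some moment in a run one of scraper may be knocked a few centimetres aside while the robot is not near it.
It also fails if it takes over 200 s, if anything falls off the work surface, if the arm or the gripper's body presses on something with over 40 N, if the wrist force passes 120 N, or if a joint passes its speed limit or range.

### The arm

A 7-joint arm with a two-finger parallel gripper is mounted at the origin on a cart in front of the work surface, level with it; the furniture and walls round the work are solid. World frame = base frame: x ahead of the robot, y to its left, z up, the work surface at z = 0. Lengths are in m, angles in rad, forces in N, time in s.
With the tool pointing down it reaches from about 0.4 to 0.85 m from the base axis. Payload 4.5 kg.
Tool frame: the origin (TCP) lies on the centre line of the jaws, within the pads' length; the fingertips stand 11 mm ahead of it and the grasp point (between the pads) lies 8 mm behind it; z points along the fingers, y is the line along which they close (so a half turn about z gives the same grasp; the last joint's range is limited). The gripper opens to 88 mm and grips with 3 to 60 N. Pads are 18 mm wide; open, the fingers measure 123 mm over their backs; the gripper's body (75 mm by 187 mm) begins 45 mm behind the grasp point.
Start: joints at [-1.067, 0.689, -0.195, 1.565, 0.157, 0.902, -0.215], TCP at [0.283, 0.557, 0.218] pointing down, gripper open.
Joint ranges: [-3.01, 3.01], [-0.46, 2.08], [-1.47, 1.51], [0.13, 2.56], [-1, 4.14], [0.04, 2.09], [-2.66, 2.66]. Speed limits (rad/s): [2.57, 2.57, 3.14, 3.14, 3.14, 3.14, 3.14].

### API

Orientations are given as a unit quaternion [x, y, z, w].
In Python, from plant import * gives the robot as it stands. The module is installed in compiled form; this text tells all that it offers.
- The arm moves only by the tool send_rows, never from a script. Its argument "motion" is a list of rows, each an object of numbers: "x", "y", "z": the shift along the tool's x, y, z in cm; "rx", "ry", "rz": the turn, a rotation vector about the tool's x, y, z in rad; "jaw": the finger opening in cm, from 0 to 8.81. In form: [{"x": .., "y": .., "z": .., "rx": .., "ry": .., "rz": .., "jaw": ..}, ...]. A call has exactly 5 rows; each row shifts and turns the commanded pose from where the row before left it, along the tool's axes as they then stand; what a row does not reach is not made up. A row lasts 1/10 s, in which the tool goes at most 50 mm and 8.59 degrees, less where a joint would pass 70% of its speed; a pose out of reach is approached as far as the arm can. A call is refused whole if a number of a shift passes 5 or a number of a turn 0.15, either way. A call with a gripper value outside its range is refused whole. The fingers move at their own pace and stop on an object; "grip_force" is the grip in N (left out, the last holds). Time passes only in rows, so rows that do not move let the fingers close, or fill a call up. It gives the time, the measured TCP pose, the force, the opening and the grip force at its end, in the units of the state.
- get_state(): the state, without advancing time (a new reading comes with each control period).
- snapshot(name): name is "side" or "top"; returns a dict with "img" (384x512x3 uint8, red, green, blue), "vertical_fov" (degrees; the focal length in pixels is half the picture's height over the tangent of half this angle, whatever the lens; pixels are square), "cx", "cy" (the principal point, pixels), "D" ([k1, k2, p1, p2, k3] as OpenCV has them; the pictures are not rectified), "extrinsics" (4x4, takes a point from camera to world coordinates). Camera axes: x right, y up, looking along -z (the intrinsics and any distortion apply to the point x, -y, -z); pixel columns grow to the right and rows downward; lengths in m; the calibration is good to about 2 mm. A picture is of the moment at which its call begins. There is no depth.
- finish_job(): hands the job in; it is judged then, once.
The state is a dict: "clock": time; "q": joint angles; "qd": joint speeds; "joint_torque": joint torques, N m; "tool_pos": TCP position; "eef_rot": TCP orientation; "contact_force": force on the tool from outside, world axes, zero at the start; "moment": the same for the moment, N m; "opening": opening from 0.0 (shut) to 1.0 (fully open); "finger_force": force on a finger pad.
Only numpy, scipy, OpenCV 4.12 (cv2) and the standard library are available. Lean on these libraries where they do the work, as an engineer would, in place of code of your own. Each camera call takes 0.05 s, during which the arm holds its last target. There are 200 camera calls.

## Working session

There is one attempt and no reset: what is moved stays moved. The work goes in short steps, Python scripts to look and compute and a tool call to move; the robot and the scene stay as the last step left them, time stands still between calls to the robot, and variables do not carry over. Pictures are saved under pics/ and viewed, at most 14 in all, crops included, and the job is handed in when it is done.

Besides the shell and the picture viewer there is one more tool, called after "Call:" as name(argument=value, ...) on one line, values as JSON. send_rows: Moves the arm, as the interface text tells. Its arguments: {"type":"object","properties":{"motion":{"type":"array"},"grip_force":{"type":"number"}},"required":["motion"]}

```bash
mkdir -p pics; cat > h.py <<'E'
from plant import *
import numpy as np, cv2
from scipy.spatial.transform import Rotation as R
def snap(n,f=None):
    s=snapshot(n)
    if f: cv2.imwrite('pics/'+f+'.png',cv2.cvtColor(s['img'],cv2.COLOR_RGB2BGR))
    return s
def K(s):
    h=s['img'].shape[0]; f=h/2/np.tan(np.radians(s['vertical_fov'])/2)
    return np.array([[f,0,s['cx']],[0,f,s['cy']],[0,0,1.]])
def ray(s,px):
    u=cv2.undistortPoints(np.array(px,float).reshape(-1,1,2),K(s),np.array(s['D'],float)).reshape(-1,2)
    d=np.c_[u[:,0],-u[:,1],-np.ones(len(u))]@np.array(s['extrinsics'])[:3,:3].T
    return np.array(s['extrinsics'])[:3,3],d
def onz(s,px,z):
    o,d=ray(s,px); return o+d*((z-o[2])/d[:,2])[:,None]
def proj(s,P):
    E=np.linalg.inv(np.array(s['extrinsics'])); c=np.atleast_2d(P)@E[:3,:3].T+E[:3,3]
    c=c*[1,-1,-1]
    return cv2.projectPoints(c.reshape(-1,1,3),np.zeros(3),np.zeros(3),K(s),np.array(s['D'],float))[0].reshape(-1,2)
def st():
    s=get_state(); r=R.from_quat(s['eef_rot']).as_matrix()
    print('t',s['clock'],'p',np.round(s['tool_pos'],4),'\nR',np.round(r,3).tolist(),'f',np.round(s['contact_force'],1),'op',s['opening'],'ff',s['finger_force'],'q',np.round(s['q'],2))
    return s,r
E
python3 - <<'E'
from h import *
for n in('side','top'):
    s=snap(n,n+'0'); print(n,s['vertical_fov'],s['cx'],s['cy'],s['D'],np.round(s['extrinsics'],3).tolist())
st()
E
```

```text
side 45.940694524641955 249.11231029442447 192.5349315373629 [-0.08722738  0.          0.          0.          0.        ] [[-0.999, -0.027, 0.022, 0.588], [0.035, -0.668, 0.743, 0.611], [-0.006, 0.743, 0.669, 0.752], [0.0, 0.0, 0.0, 1.0]]
top 45.587196799772414 256.86023274238903 198.57276624193503 [0.06327579 0.         0.         0.         0.        ] [[0.002, 0.978, -0.207, 0.329], [-1.0, 0.001, -0.004, -0.111], [-0.004, 0.207, 0.978, 1.187], [0.0, 0.0, 0.0, 1.0]]
t 0.1 p [0.2827 0.5567 0.217 ] 
R [[-0.892, 0.453, -0.001], [0.453, 0.892, -0.002], [-0.0, -0.002, -1.0]] f [ 0.  -0.6 -0.4] op 1.0011613684716014 ff 0.0 q [-1.07  0.69 -0.19  1.57  0.16  0.9  -0.22]
```

View pics/top0.png

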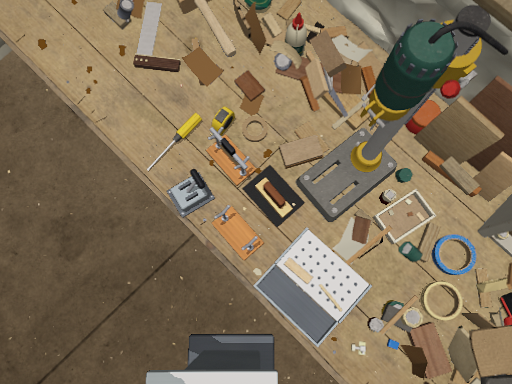

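View pics/side0.png

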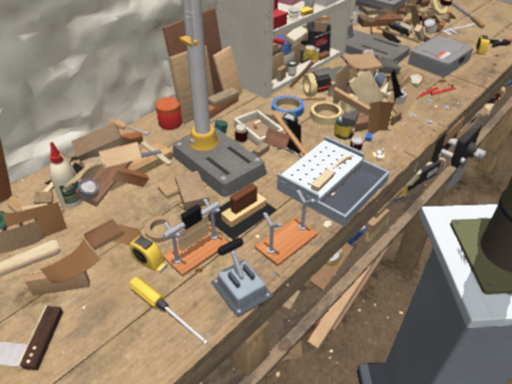

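```bash
python3 - <<'E'
from h import *
s=snap('top'); im=cv2.cvtColor(s['img'],cv2.COLOR_RGB2BGR)
c=im[125:275,160:320]; cv2.imwrite('pics/t1.png',cv2.resize(c,None,fx=4,fy=4,interpolation=cv2.INTER_CUBIC)[:600])
c=im[220:350,250:380]; cv2.imwrite('pics/t2.png',cv2.resize(c,None,fx=4,fy=4,interpolation=cv2.INTER_CUBIC))
s=snap('side'); im=cv2.cvtColor(s['img'],cv2.COLOR_RGB2BGR)
c=im[170:320,130:330]; cv2.imwrite('pics/s1.png',cv2.resize(c,None,fx=4,fy=4,interpolation=cv2.INTER_CUBIC))
E
```

```text
(no output)
```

View pics/t1.png

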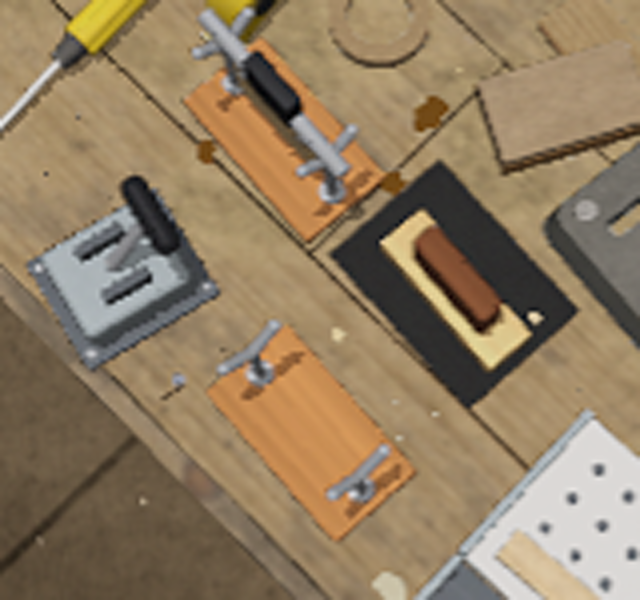

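View pics/t2.png

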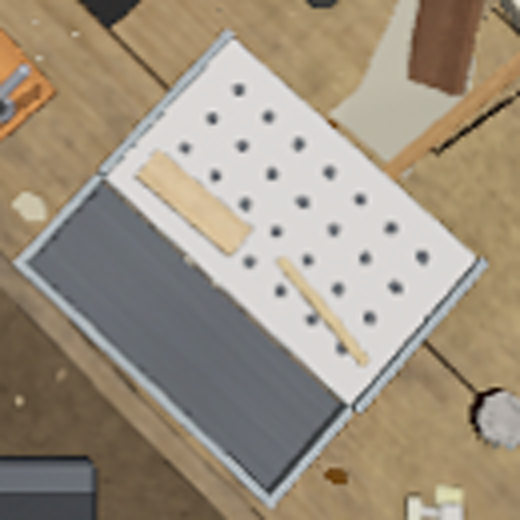

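View pics/s1.png

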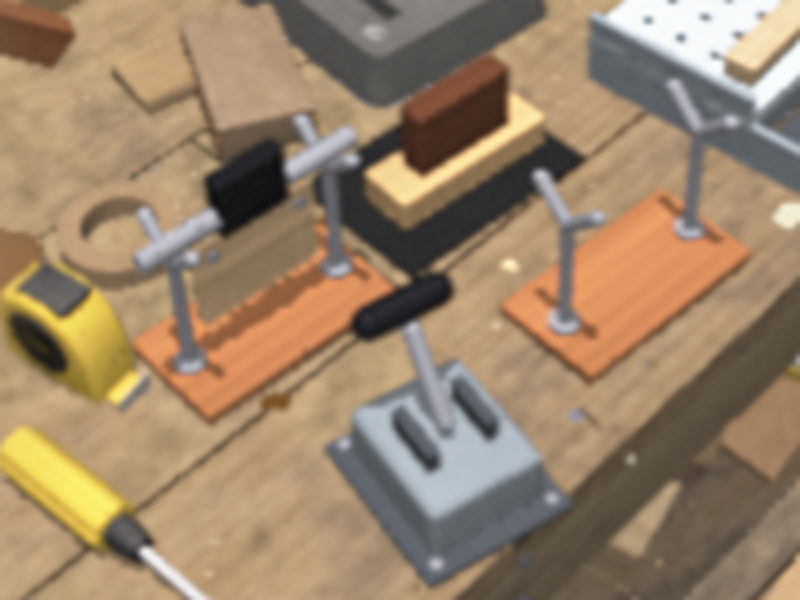

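```bash
cat > m.py <<'E'
from h import *
T=snap('top'); S=snap('side')
def c(off,pts): return [[off[0]+(x+.5)/4-.5, off[1]+(y+.5)/4-.5] for x,y in pts]
t1=(160,125); t2=(250,220); s1=(130,170)
def pr(n,s,off,pts,z):
    P=onz(s,c(off,pts),z)[:,:2]; print(n,'ctr',np.round(P.mean(0),4),'pts',np.round(P,3).tolist()); return P
def yaw(a,b): d=b-a; return round(float(np.degrees(np.arctan2(d[1],d[0]))),1)
def quad(n,*a):
    P=pr(n,*a); print('   yaw01',yaw(P[0],P[1]),'yaw32',yaw(P[3],P[2]),'yaw30',yaw(P[3],P[0]),'len',np.linalg.norm(P[1]-P[0]).round(3),np.linalg.norm(P[3]-P[0]).round(3)); return P
quad('home',T,t1,[(260,38),(388,188),(310,243),(185,100)],.010)
quad('home_s',S,s1,[(135,345),(325,235),(393,290),(210,420)],.010)
quad('guard',T,t1,[(287,322),(414,470),(340,540),(208,395)],.010)
quad('guard_s',S,s1,[(502,305),(663,190),(750,252),(592,380)],.010)
quad('tips',T,t1,[(278,325),(385,452),(333,494),(225,368)],.110)
quad('tips_s',S,s1,[(540,175),(675,85),(738,120),(598,218)],.110)
pr('bar',T,t1,[(209,22),(338,163)],.103)
pr('bar_s',S,s1,[(142,258),(350,138)],.100)
pr('grip',T,t1,[(272,86)],.122)
quad('mat',T,t1,[(437,160),(578,312),(475,405),(330,252)],.003)
quad('scr',T,t1,[(425,210),(530,333),(488,370),(380,240)],.025)
pr('rib',T,t1,[(457,278)],.071)
pr('rib_s',S,s1,[(405,112),(505,65)],.071)
quad('iso',T,t1,[(131,205),(218,292),(93,370),(28,268)],.003)
pr('lev',T,t1,[(133,187),(168,243)],.102)
pr('lev_s',S,s1,[(365,325),(445,288)],.099)
quad('plate',T,t2,[(232,37),(483,264),(352,408),(104,180)],.050)
quad('trough',T,t2,[(102,178),(350,405),(270,503),(18,262)],.034)
quad('off3',T,t2,[(157,150),(252,228),(235,255),(135,178)],.056)
pr('off2',T,t2,[(282,260),(363,360)],.051)
E
python3 m.py
```

```text
home ctr [ 0.6828 -0.0368] pts [[0.756, -0.019], [0.651, -0.106], [0.613, -0.054], [0.712, 0.031]]
   yaw01 -140.4 yaw32 -139.3 yaw30 -48.5 len 0.136 0.066
home_s ctr [ 0.6832 -0.034 ] pts [[0.753, -0.019], [0.654, -0.096], [0.616, -0.053], [0.71, 0.032]]
   yaw01 -142.2 yaw32 -137.6 yaw30 -49.6 len 0.126 0.068
guard ctr [ 0.4878 -0.0566] pts [[0.56, -0.039], [0.463, -0.123], [0.418, -0.075], [0.511, 0.011]]
   yaw01 -139.4 yaw32 -137.2 yaw30 -46.3 len 0.128 0.07
guard_s ctr [ 0.4863 -0.056 ] pts [[0.557, -0.04], [0.46, -0.124], [0.417, -0.073], [0.512, 0.014]]
   yaw01 -139.0 yaw32 -137.6 yaw30 -50.3 len 0.128 0.07
tips ctr [ 0.4872 -0.0569] pts [[0.538, -0.04], [0.462, -0.105], [0.437, -0.074], [0.512, -0.009]]
   yaw01 -139.9 yaw32 -139.1 yaw30 -50.1 len 0.1 0.041
tips_s ctr [ 0.4859 -0.0557] pts [[0.538, -0.038], [0.462, -0.103], [0.432, -0.075], [0.511, -0.007]]
   yaw01 -139.4 yaw32 -139.4 yaw30 -49.5 len 0.1 0.041
bar ctr [ 0.6868 -0.0346] pts [[0.732, 0.006], [0.641, -0.075]]
bar_s ctr [ 0.6852 -0.039 ] pts [[0.736, 0.002], [0.635, -0.08]]
grip ctr [ 0.6843 -0.0352] pts [[0.6
[... 540 characters left out ...]
0 yaw32 -146.5 yaw30 -57.1 len 0.084 0.08
lev ctr [0.6083 0.0393] pts [[0.626, 0.051], [0.591, 0.028]]
lev_s ctr [0.6065 0.0371] pts [[0.626, 0.048], [0.587, 0.026]]
plate ctr [ 0.3789 -0.2673] pts [[0.491, -0.234], [0.353, -0.382], [0.268, -0.3], [0.403, -0.153]]
   yaw01 -132.9 yaw32 -132.4 yaw30 -42.3 len 0.203 0.12
trough ctr [ 0.3101 -0.2013] pts [[0.405, -0.152], [0.269, -0.302], [0.213, -0.251], [0.353, -0.1]]
   yaw01 -132.2 yaw32 -132.9 yaw30 -45.5 len 0.202 0.073
off3 ctr [ 0.3887 -0.2079] pts [[0.421, -0.185], [0.374, -0.243], [0.357, -0.232], [0.403, -0.172]]
   yaw01 -129.4 yaw32 -127.4 yaw30 -38.8 len 0.074 0.022
off2 ctr [ 0.3255 -0.2842] pts [[0.355, -0.261], [0.296, -0.308]]
```

Call:
send_rows(motion=[{"x": -2, "y": -1.2, "z": 0, "rx": 0, "ry": 0, "rz": 0, "jaw": 0}, {"x": -4, "y": -2.4, "z": 0, "rx": 0, "ry": 0, "rz": 0, "jaw": 0}, {"x": -4, "y": -2.4, "z": 0, "rx": 0, "ry": 0, "rz": 0, "jaw": 0}, {"x": -4, "y": -2.4, "z": 0, "rx": 0, "ry": 0, "rz": 0, "jaw": 0}, {"x": -4, "y": -2.4, "z": 0, "rx": 0, "ry": 0, "rz": 0, "jaw": 0}])

```text
clock: 0.8
tool_pos: [0.3953, 0.378, 0.2178]
eef_rot: [0.233, 0.973, 0.0, 0.0]
contact_force: [0.5, -0.0, 1.0]
opening: 0.573
finger_force: 0.0
```

Call:
send_rows(motion=[{"x": -4, "y": -2.4, "z": 0, "rx": 0, "ry": 0, "rz": 0, "jaw": 0}, {"x": -4, "y": -2.4, "z": 0, "rx": 0, "ry": 0, "rz": 0, "jaw": 0}, {"x": -4, "y": -2.4, "z": 0, "rx": 0, "ry": 0, "rz": 0, "jaw": 0}, {"x": -4, "y": -2.4, "z": 0, "rx": 0, "ry": 0, "rz": 0.1, "jaw": 0}, {"x": -4, "y": -2.4, "z": 0, "rx": 0, "ry": 0, "rz": 0.1, "jaw": 0}])

```text
clock: 1.3
tool_pos: [0.5158, 0.1782, 0.2179]
eef_rot: [0.331, 0.944, 0.001, 0.0]
contact_force: [0.2, -0.0, -0.1]
opening: 0.116
finger_force: 0.0
```

```bash
cat >> h.py <<'E'
def to(*wps):
    """wps: (x,y,z,yawdeg of tool y); prints tool-frame cm shifts (axes at start of each leg) and rz"""
    s=get_state(); p=np.array(s['tool_pos']); r=R.from_quat(s['eef_rot']).as_matrix()
    y0=np.degrees(np.arctan2(r[1,1],r[0,1])); print('p',p.round(4),'yaw',y0.round(1),'tilt',np.round(r[:2,2],3),'f',np.round(s['contact_force'],1))
    for w in wps:
        a=np.radians(y0); Y=np.array([np.cos(a),np.sin(a),0]); Z=np.array([0,0,-1.]); X=np.cross(Y,Z)
        d=(np.array(w[:3])-p)*100
        print('  x %.2f y %.2f z %.2f rz %.3f'%(d@X,d@Y,d@Z,np.radians(-((w[3]-y0+180)%360-180))))
        p=np.array(w[:3]); y0=w[3]
E
python3 -c "
from h import *
to((.625,.011,.218,33),(.625,.011,.098,33),(.588,.068,.098,33),(.588,.068,.16,33))"
```

```text
p [0.5158 0.1782 0.2179] yaw 51.4 tilt [0.001 0.001] f [ 0.2 -0.  -0.1]
  x -18.97 y -6.25 z -0.01 rz 0.321
  x 0.00 y 0.00 z 12.00 rz 0.000
  x 6.80 y 0.00 z 0.00 rz 0.000
  x 0.00 y 0.00 z -6.20 rz 0.000
```

Call:
send_rows(motion=[{"x": -4.7, "y": -1.6}, {"x": -4.7, "y": -1.6}, {"x": -4.7, "y": -1.6}, {"x": -4.8, "y": -1.5}, {"rz": 0.12}])

```text
schema error: expected keys x, y, z, rx, ry, rz, jaw
```

Call:
send_rows(motion=[{"rz": 0.12}, {"rz": 0.08, "z": 2}, {"z": 4}, {"z": 4}, {"z": 2}])

```text
schema error: expected keys x, y, z, rx, ry, rz, jaw
```

Call:
send_rows(motion=[{"x": -4.7, "y": -1.6, "z": 0, "rx": 0, "ry": 0, "rz": 0, "jaw": 0}, {"x": -4.7, "y": -1.6, "z": 0, "rx": 0, "ry": 0, "rz": 0, "jaw": 0}, {"x": -4.7, "y": -1.6, "z": 0, "rx": 0, "ry": 0, "rz": 0, "jaw": 0}, {"x": -4.8, "y": -1.5, "z": 0, "rx": 0, "ry": 0, "rz": 0, "jaw": 0}, {"x": 0, "y": 0, "z": 0, "rx": 0, "ry": 0, "rz": 0.12, "jaw": 0}])

```text
clock: 1.8
tool_pos: [0.6266, 0.0025, 0.2173]
eef_rot: [0.392, 0.92, -0.002, 0.002]
contact_force: [0.1, -0.3, 0.6]
opening: 0.001
finger_force: 0.0
```

Call:
send_rows(motion=[{"x": 0, "y": 0, "z": 0, "rx": 0, "ry": 0, "rz": 0.12, "jaw": 0}, {"x": 0, "y": 0, "z": 2, "rx": 0, "ry": 0, "rz": 0.08, "jaw": 0}, {"x": 0, "y": 0, "z": 4, "rx": 0, "ry": 0, "rz": 0, "jaw": 0}, {"x": 0, "y": 0, "z": 0, "rx": 0, "ry": 0, "rz": 0, "jaw": 0}, {"x": 0, "y": 0, "z": 0, "rx": 0, "ry": 0, "rz": 0, "jaw": 0}])

```text
clock: 2.3
tool_pos: [0.6231, 0.0133, 0.1577]
eef_rot: [0.475, 0.88, -0.0, -0.001]
contact_force: [0.1, 0.3, 0.5]
opening: 0.002
finger_force: 0.0
```

```bash
python3 -c "
from h import *
to((.625,.011,.098,33),(.588,.068,.098,33),(.588,.068,.16,33))
s=snap('top'); im=cv2.cvtColor(s['img'],cv2.COLOR_RGB2BGR)
print(proj(s,[get_state()['tool_pos']]))
cv2.imwrite('pics/t3.png',cv2.resize(im[125:275,130:330],None,fx=3,fy=3,interpolation=cv2.INTER_CUBIC))"
```

```text
p [0.6231 0.0133 0.1577] yaw 33.3 tilt [-0.001  0.   ] f [0.1 0.3 0.5]
  x -0.29 y 0.04 z 5.97 rz 0.005
  x 6.80 y 0.00 z 0.00 rz 0.000
  x 0.00 y 0.00 z -6.20 rz 0.000
[[205.38242166 165.7094465 ]]
```

Call:
send_rows(motion=[{"x": -0.3, "y": 0, "z": 3, "rx": 0, "ry": 0, "rz": 0, "jaw": 0}, {"x": 0, "y": 0, "z": 3, "rx": 0, "ry": 0, "rz": 0, "jaw": 0}, {"x": 1, "y": 0, "z": 0, "rx": 0, "ry": 0, "rz": 0, "jaw": 0}, {"x": 2, "y": 0, "z": 0, "rx": 0, "ry": 0, "rz": 0, "jaw": 0}, {"x": 2, "y": 0, "z": 0, "rx": 0, "ry": 0, "rz": 0, "jaw": 0}])

```text
clock: 2.85
tool_pos: [0.5986, 0.0538, 0.1002]
eef_rot: [0.475, 0.88, 0.001, 0.001]
contact_force: [0.2, 1.2, -0.1]
opening: 0.004
finger_force: 0.0
```

Call:
send_rows(motion=[{"x": 2, "y": 0, "z": 0, "rx": 0, "ry": 0, "rz": 0, "jaw": 0}, {"x": 0.5, "y": 0, "z": 0, "rx": 0, "ry": 0, "rz": 0, "jaw": 0}, {"x": -1, "y": 0, "z": -1, "rx": 0, "ry": 0, "rz": 0, "jaw": 0}, {"x": -1, "y": 0, "z": -4, "rx": 0, "ry": 0, "rz": 0, "jaw": 4}, {"x": 0, "y": 0, "z": -4, "rx": 0, "ry": 0, "rz": 0, "jaw": 4}])

```text
clock: 3.35
tool_pos: [0.5959, 0.0545, 0.1901]
eef_rot: [0.476, 0.879, -0.0, 0.001]
contact_force: [1.0, 0.2, -0.2]
opening: 0.162
finger_force: 0.0
```

```bash
python3 -c "
from h import *
to((.6845,-.036,.20,-49.5))
s=snap('side'); im=cv2.cvtColor(s['img'],cv2.COLOR_RGB2BGR)
cv2.imwrite('pics/s3.png',cv2.resize(im[130:330,130:330],None,fx=2.5,fy=2.5,interpolation=cv2.INTER_CUBIC))"
```

```text
p [0.5959 0.0545 0.1901] yaw 33.1 tilt [ 0.001 -0.001] f [ 1.   0.2 -0.2]
  x -12.43 y 2.47 z -0.99 rz 1.442
```

View pics/s3.png

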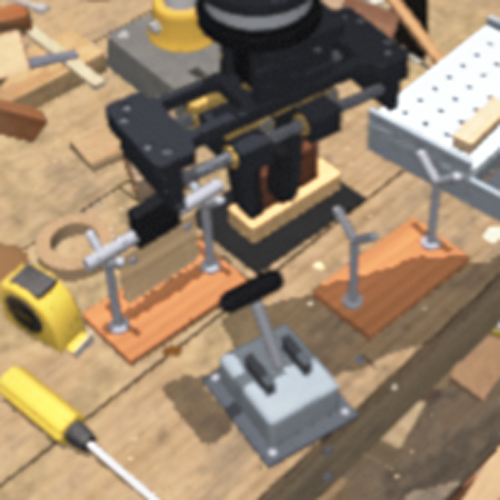

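```bash
python3 -c "
from h import *
s=snap('side')
u=np.array([.545,-.839]);c=np.array([.589,.0705])
for x in(.0347,0,-.0347): print(x,proj(s,[[*(c+x*u),.048+(.0514 if x else .062)]]))
print(proj(s,[[*c,.048],get_state()['tool_pos']]))"
```

```text
0.0347 [[230.24326088 247.78403935]]
0 [[240.40547225 255.66702372]]
-0.0347 [[251.30609968 271.53154586]]
[[241.01291736 276.44869114]
 [233.05886512 217.84396617]]
```

Call:
send_rows(motion=[{"x": -3, "y": 0, "z": 0, "rx": 0, "ry": 0, "rz": 0, "jaw": 0}, {"x": -2.2, "y": 0.1, "z": 0, "rx": 0, "ry": 0, "rz": 0, "jaw": 0}, {"x": 0, "y": 0, "z": 4, "rx": 0, "ry": 0, "rz": 0, "jaw": 0}, {"x": 0, "y": 0, "z": 5, "rx": 0, "ry": 0, "rz": 0, "jaw": 0}, {"x": 1, "y": 0, "z": 0.4, "rx": 0, "ry": 0, "rz": 0, "jaw": 0}])

```text
clock: 3.95
tool_pos: [0.6147, 0.0199, 0.0888]
eef_rot: [0.476, 0.879, -0.003, -0.004]
contact_force: [-0.4, 0.5, -0.7]
opening: 0.003
finger_force: 0.0
```

Call:
send_rows(motion=[{"x": 1, "y": 0, "z": 0, "rx": 0, "ry": 0, "rz": 0, "jaw": 0}, {"x": 1, "y": 0, "z": 0, "rx": 0, "ry": 0, "rz": 0, "jaw": 0}, {"x": 1, "y": 0, "z": 0, "rx": 0, "ry": 0, "rz": 0, "jaw": 0}, {"x": 1, "y": 0, "z": 0, "rx": 0, "ry": 0, "rz": 0, "jaw": 0}, {"x": 1, "y": 0, "z": 0, "rx": 0, "ry": 0, "rz": 0, "jaw": 0}])

```text
clock: 4.45
tool_pos: [0.5914, 0.0651, 0.095]
eef_rot: [0.475, 0.88, 0.001, 0.001]
contact_force: [0.1, 0.3, 0.3]
opening: 0.006
finger_force: 0.0
```

Call:
send_rows(motion=[{"x": 1, "y": 0, "z": 0, "rx": 0, "ry": 0, "rz": 0, "jaw": 0}, {"x": 0.7, "y": 0, "z": 0, "rx": 0, "ry": 0, "rz": 0, "jaw": 0}, {"x": 0.3, "y": 0, "z": 0, "rx": 0, "ry": 0, "rz": 0, "jaw": 0}, {"x": 0, "y": 0, "z": 0, "rx": 0, "ry": 0, "rz": 0, "jaw": 0}, {"x": 0, "y": 0, "z": 0, "rx": 0, "ry": 0, "rz": 0, "jaw": 0}])

```text
clock: 4.95
tool_pos: [0.5805, 0.0801, 0.0936]
eef_rot: [0.475, 0.88, -0.0, 0.0]
contact_force: [0.1, 0.1, 0.0]
opening: 0.004
finger_force: 0.0
```

```bash
python3 -c "
from h import *
to((.6845,-.036,.20,-49.5))
s=snap('side'); im=cv2.cvtColor(s['img'],cv2.COLOR_RGB2BGR)
cv2.imwrite('pics/s4.png',cv2.resize(im[130:330,130:330],None,fx=2.5,fy=2.5,interpolation=cv2.INTER_CUBIC))"
```

```text
p [0.5805 0.0801 0.0936] yaw 33.3 tilt [ 0. -0.] f [0.1 0.1 0. ]
  x -15.41 y 2.32 z -10.64 rz 1.444
```

View pics/s4.png

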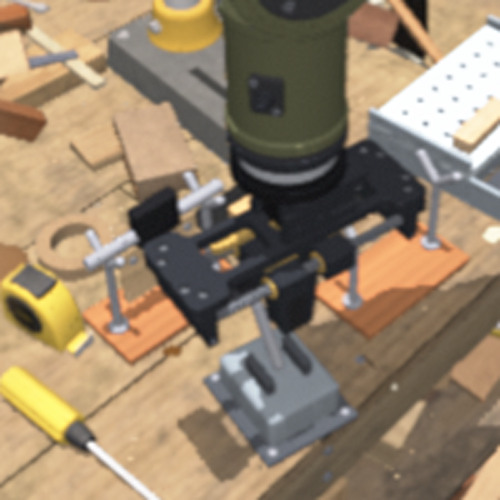

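```bash
python3 -c "
from h import *
s=snap('side'); im=cv2.cvtColor(s['img'],cv2.COLOR_RGB2BGR)
a=cv2.resize(im[225:305,190:280],None,fx=6,fy=6,interpolation=cv2.INTER_CUBIC)
cv2.imwrite('pics/s5.png',a)
for n,p in dict(on=[.608,.0415,.099],off=[.570,.0996,.099],tip=[.5805,.0801,.083]).items(): print(n,(proj(s,[p])[0]-[190,225])*6)"
```

```text
on [241.22479023 137.81693492]
off [368.13141736 279.97201649]
tip [332.07409102 263.25327435]
```

View pics/s5.png

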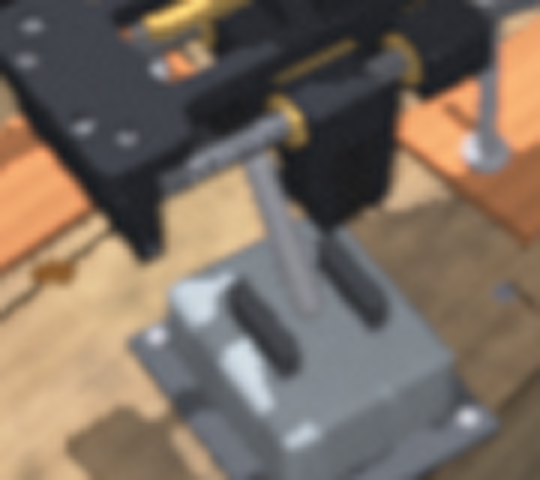

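```bash
python3 -c "
from h import *
s=snap('side');g,r=st()
for dz in(0,.02):
  for o in((0,0,0),(0,-.02,0)):
    P=[np.array(g['tool_pos'])+[0,0,dz]+o+r@np.array([a*.009,b*.0175,.011]) for a in(-1,1) for b in(-1,1)]
    print(dz,o,((proj(s,P)-[190,225])*6).round().tolist())
T=snap('top'); im=cv2.cvtColor(T['img'],cv2.COLOR_RGB2BGR)
print((proj(T,[g['tool_pos'],np.array(g['tool_pos'])+[0,0,.1]])-[150,130])*4)
cv2.imwrite('pics/t5.png',cv2.resize(im[130:270,150:290],None,fx=4,fy=4,interpolation=cv2.INTER_CUBIC))
"
```

```text
t 5.1 p [0.5806 0.0801 0.0936] 
R [[-0.548, 0.836, 0.0], [0.836, 0.548, -0.0], [-0.0, -0.0, -1.0]] f [0.1 0.5 0.8] op 0.003960455648720135 ff 0.0 q [-0.18  0.81 -0.07  1.79  0.1   0.55  0.27]
0 (0, 0, 0) [[361.0, 220.0], [269.0, 271.0], [394.0, 257.0], [302.0, 309.0]]
0 (0, -0.02, 0) [[359.0, 171.0], [268.0, 221.0], [392.0, 207.0], [300.0, 257.0]]
0.02 (0, 0, 0) [[361.0, 179.0], [267.0, 230.0], [395.0, 216.0], [301.0, 268.0]]
0.02 (0, -0.02, 0) [[359.0, 130.0], [266.0, 180.0], [392.0, 166.0], [299.0, 216.0]]
[[122.93267865 240.60879631]
 [ 93.0768578  200.39857857]]
```

View pics/t5.png

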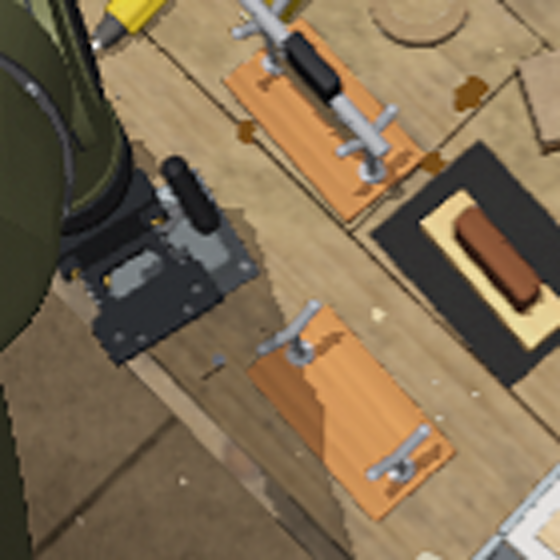

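Call:
send_rows(motion=[{"x": 0, "y": 0, "z": -4, "rx": 0, "ry": 0, "rz": 0, "jaw": 0}, {"x": 0, "y": 0, "z": -3, "rx": 0, "ry": 0, "rz": 0, "jaw": 0}, {"x": -4, "y": 0, "z": 0, "rx": 0, "ry": 0, "rz": 0, "jaw": 0}, {"x": -4, "y": 0, "z": 0, "rx": 0, "ry": 0, "rz": 0, "jaw": 0}, {"x": 0, "y": 0, "z": 3, "rx": 0, "ry": 0, "rz": 0, "jaw": 0}])

```text
clock: 5.65
tool_pos: [0.6308, 0.0057, 0.1373]
eef_rot: [0.479, 0.878, 0.001, 0.007]
contact_force: [0.6, -0.2, -0.7]
opening: 0.004
finger_force: 0.0
```

Call:
send_rows(motion=[{"x": 0, "y": 0, "z": 3, "rx": 0, "ry": 0, "rz": 0, "jaw": 0}, {"x": 0, "y": 0, "z": 3, "rx": 0, "ry": 0, "rz": 0, "jaw": 0}, {"x": 0, "y": 0, "z": 0, "rx": 0, "ry": 0, "rz": 0, "jaw": 0}, {"x": 1, "y": 0, "z": 0, "rx": 0, "ry": 0, "rz": 0, "jaw": 0}, {"x": 1, "y": 0, "z": 0, "rx": 0, "ry": 0, "rz": 0, "jaw": 0}])

```text
clock: 6.15
tool_pos: [0.6148, 0.0302, 0.0756]
eef_rot: [0.475, 0.88, 0.001, 0.002]
contact_force: [0.6, -1.8, 0.9]
opening: 0.006
finger_force: 0.9
```

Call:
send_rows(motion=[{"x": 1, "y": 0, "z": 0, "rx": 0, "ry": 0, "rz": 0, "jaw": 0}, {"x": 0.5, "y": 0, "z": 0, "rx": 0, "ry": 0, "rz": 0, "jaw": 0}, {"x": 0.5, "y": 0, "z": 0, "rx": 0, "ry": 0, "rz": 0, "jaw": 0}, {"x": 0, "y": 0, "z": 0, "rx": 0, "ry": 0, "rz": 0, "jaw": 0}, {"x": 0, "y": 0, "z": 0, "rx": 0, "ry": 0, "rz": 0, "jaw": 0}])

```text
clock: 6.65
tool_pos: [0.6021, 0.0474, 0.0737]
eef_rot: [0.475, 0.88, -0.0, -0.0]
contact_force: [-0.2, 0.2, -0.2]
opening: 0.007
finger_force: 0.0
```

```bash
python3 -c "
from h import *
to((.588,.068,.075,33))
s=snap('side'); im=cv2.cvtColor(s['img'],cv2.COLOR_RGB2BGR)
print(((proj(s,[get_state()['tool_pos']])[0]-[180,190])*4.5))
a=cv2.resize(im[190:310,180:290],None,fx=4.5,fy=4.5,interpolation=cv2.INTER_CUBIC)
cv2.imwrite('pics/s6.png',a)"
```

```text
p [0.6021 0.0474 0.0737] yaw 33.3 tilt [-0. -0.] f [-0.2  0.2 -0.2]
  x 2.50 y -0.05 z -0.13 rz 0.005
[241.40871097 309.21008848]
```

View pics/s6.png

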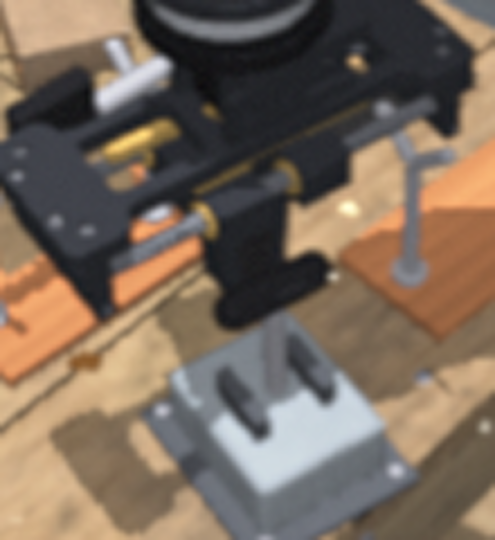

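Call:
send_rows(motion=[{"x": 1, "y": 0, "z": 0, "rx": 0, "ry": 0, "rz": 0, "jaw": 0}, {"x": 1, "y": 0, "z": 0, "rx": 0, "ry": 0, "rz": 0, "jaw": 0}, {"x": 0.7, "y": 0, "z": 0, "rx": 0, "ry": 0, "rz": 0, "jaw": 0}, {"x": 0, "y": 0, "z": 0, "rx": 0, "ry": 0, "rz": 0, "jaw": 0}, {"x": 0, "y": 0, "z": 0, "rx": 0, "ry": 0, "rz": 0, "jaw": 0}])

```text
clock: 7.2
tool_pos: [0.5873, 0.0702, 0.0737]
eef_rot: [0.475, 0.88, -0.0, -0.0]
contact_force: [-0.3, 0.3, 1.0]
opening: 0.003
finger_force: 0.0
```

Call:
send_rows(motion=[{"x": -1, "y": 0, "z": 0, "rx": 0, "ry": 0, "rz": 0, "jaw": 0}, {"x": -2, "y": 0, "z": -4, "rx": 0, "ry": 0, "rz": 0, "jaw": 8.8}, {"x": -3, "y": 0, "z": -4, "rx": 0, "ry": 0, "rz": 0, "jaw": 8.8}, {"x": 0, "y": 0, "z": 0, "rx": 0, "ry": 0, "rz": 0, "jaw": 8.8}, {"x": 0, "y": 0, "z": 0, "rx": 0, "ry": 0, "rz": 0, "jaw": 8.8}])

```text
clock: 7.7
tool_pos: [0.6216, 0.0174, 0.1546]
eef_rot: [0.476, 0.879, 0.0, 0.001]
contact_force: [-0.2, 1.0, -0.4]
opening: 0.346
finger_force: 0.0
```

```bash
python3 -c "
from h import *
g,r=st()
to((.6845,-.036,.17,-49.5))
s=snap('side'); im=cv2.cvtColor(s['img'],cv2.COLOR_RGB2BGR)
o=[150,130]
P=[np.array(g['tool_pos'])+r@np.array([0,b*.044,.011]) for b in (-1,1)]
print((proj(s,P)-o)*3)
a=cv2.resize(im[130:320,150:330],None,fx=3,fy=3,interpolation=cv2.INTER_CUBIC)
cv2.imwrite('pics/s7.png',a)"
```

```text
t 7.7 p [0.6216 0.0174 0.1546] 
R [[-0.546, 0.838, 0.003], [0.838, 0.546, -0.001], [-0.002, 0.002, -1.0]] f [-0.2  1.  -0.4] op 0.3457221992452658 ff 0.0 q [-0.05  0.76 -0.09  1.64  0.09  0.74  0.39]
p [0.6216 0.0174 0.1546] yaw 33.1 tilt [ 0.003 -0.001] f [-0.2  1.  -0.4]
  x -7.91 y 2.36 z -1.54 rz 1.442
[[274.44946683 249.46693533]
 [155.51069231 307.8439709 ]]
```

View pics/s7.png

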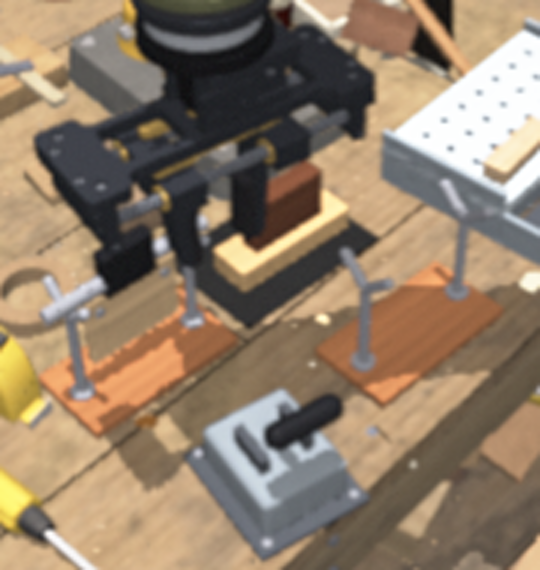

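Call:
send_rows(motion=[{"x": -2.9, "y": -3.2, "z": 0, "rx": 0, "ry": 0, "rz": 0, "jaw": 0}, {"x": -2.9, "y": -3.2, "z": 0, "rx": 0, "ry": 0, "rz": 0, "jaw": 0}, {"x": -2.9, "y": -3.2, "z": 0, "rx": 0, "ry": 0, "rz": 0, "jaw": 0}, {"x": -2.8, "y": -3.2, "z": 0, "rx": 0, "ry": 0, "rz": 0.14, "jaw": 0}, {"x": 0, "y": 0, "z": 0, "rx": 0, "ry": 0, "rz": 0.144, "jaw": 0}])

```text
clock: 8.25
tool_pos: [0.5721, -0.155, 0.1521]
eef_rot: [0.601, 0.799, -0.004, -0.001]
contact_force: [-0.2, -0.7, 0.4]
opening: 0.007
finger_force: 0.0
```

Call:
send_rows(motion=[{"x": 0, "y": 0, "z": 0, "rx": 0, "ry": 0, "rz": 0.144, "jaw": 0}, {"x": 0, "y": 0, "z": 0, "rx": 0, "ry": 0, "rz": 0.144, "jaw": 0}, {"x": 0, "y": 0, "z": 0, "rx": 0, "ry": 0, "rz": 0.144, "jaw": 0}, {"x": 0, "y": 0, "z": 0, "rx": 0, "ry": 0, "rz": 0.144, "jaw": 0}, {"x": 0, "y": 0, "z": 0, "rx": 0, "ry": 0, "rz": 0.144, "jaw": 0}])

```text
clock: 8.75
tool_pos: [0.5752, -0.1454, 0.152]
eef_rot: [0.841, 0.541, -0.001, -0.001]
contact_force: [0.6, -0.0, 0.4]
opening: 0.001
finger_force: 0.0
```

Call:
send_rows(motion=[{"x": 0, "y": 0, "z": 1, "rx": 0, "ry": 0, "rz": 0.144, "jaw": 0}, {"x": 0, "y": 0, "z": 1, "rx": 0, "ry": 0, "rz": 0.144, "jaw": 0}, {"x": 0, "y": 0, "z": 1, "rx": 0, "ry": 0, "rz": 0.144, "jaw": 0}, {"x": 0, "y": 0, "z": 0, "rx": 0, "ry": 0, "rz": 0, "jaw": 0}, {"x": 0, "y": 0, "z": 0, "rx": 0, "ry": 0, "rz": 0, "jaw": 0}])

```text
clock: 9.25
tool_pos: [0.5756, -0.1459, 0.1227]
eef_rot: [0.936, 0.352, -0.001, -0.001]
contact_force: [-0.2, -0.4, -0.1]
opening: 0.008
finger_force: 0.0
```

```bash
python3 -c "
from h import *
st()
to((.577,-.149,.12,-49.5))"
```

```text
t 9.25 p [ 0.5756 -0.1459  0.1227] 
R [[0.752, 0.659, -0.003], [0.659, -0.752, 0.001], [-0.002, -0.002, -1.0]] f [-0.2 -0.4 -0.1] op 0.007855153507520325 ff 0.0 q [ 0.02  0.79  0.27  1.76 -0.32  0.64 -0.38]
p [ 0.5756 -0.1459  0.1227] yaw -48.7 tilt [-0.003  0.001] f [-0.2 -0.4 -0.1]
  x -0.10 y 0.33 z 0.27 rz 0.013
```

Call:
send_rows(motion=[{"x": -0.1, "y": 0.3, "z": 1, "rx": 0, "ry": 0, "rz": 0.013, "jaw": 0}, {"x": 0, "y": 0, "z": 1, "rx": 0, "ry": 0, "rz": 0, "jaw": 0}, {"x": 0, "y": 0, "z": 1, "rx": 0, "ry": 0, "rz": 0, "jaw": 0}, {"x": 0, "y": 0, "z": 0.3, "rx": 0, "ry": 0, "rz": 0, "jaw": 0}, {"x": 0, "y": 0, "z": 0.3, "rx": 0, "ry": 0, "rz": 0, "jaw": 0}])

```text
clock: 9.75
tool_pos: [0.5775, -0.1497, 0.0871]
eef_rot: [0.939, 0.344, -0.0, -0.0]
contact_force: [0.3, -0.2, -0.1]
opening: 0.004
finger_force: 0.0
```

Call:
send_rows(motion=[{"x": 0, "y": 0, "z": 0.2, "rx": 0, "ry": 0, "rz": 0, "jaw": 0}, {"x": 0, "y": 0, "z": 0.2, "rx": 0, "ry": 0, "rz": 0, "jaw": 0}, {"x": 0, "y": 0, "z": 0.2, "rx": 0, "ry": 0, "rz": 0, "jaw": 0}, {"x": 0, "y": 0, "z": 0.1, "rx": 0, "ry": 0, "rz": 0, "jaw": 0}, {"x": 0, "y": 0, "z": 0, "rx": 0, "ry": 0, "rz": 0, "jaw": 0}])

```text
clock: 10.25
tool_pos: [0.5777, -0.1497, 0.0807]
eef_rot: [0.939, 0.344, 0.0, -0.0]
contact_force: [0.6, 0.5, 0.3]
opening: 0.005
finger_force: 0.0
```

Call:
send_rows(motion=[{"x": 0, "y": 0, "z": 0.2, "rx": 0, "ry": 0, "rz": 0, "jaw": 0}, {"x": 0, "y": 0, "z": 0.2, "rx": 0, "ry": 0, "rz": 0, "jaw": 0}, {"x": 0, "y": 0, "z": 0.2, "rx": 0, "ry": 0, "rz": 0, "jaw": 0}, {"x": 0, "y": 0, "z": 0.2, "rx": 0, "ry": 0, "rz": 0, "jaw": 0}, {"x": 0, "y": 0, "z": 0, "rx": 0, "ry": 0, "rz": 0, "jaw": 0}])

```text
clock: 10.75
tool_pos: [0.5775, -0.1496, 0.0724]
eef_rot: [0.939, 0.344, -0.0, -0.0]
contact_force: [-1.0, -0.0, -0.2]
opening: 0.006
finger_force: 0.0
```

Call:
send_rows(motion=[{"x": 0, "y": 0, "z": 0.2, "rx": 0, "ry": 0, "rz": 0, "jaw": 0}, {"x": 0, "y": 0, "z": 0.2, "rx": 0, "ry": 0, "rz": 0, "jaw": 0}, {"x": 0, "y": 0, "z": 0.2, "rx": 0, "ry": 0, "rz": 0, "jaw": 0}, {"x": 0, "y": 0, "z": 0.2, "rx": 0, "ry": 0, "rz": 0, "jaw": 0}, {"x": 0, "y": 0, "z": 0, "rx": 0, "ry": 0, "rz": 0, "jaw": 0}])

```text
clock: 11.25
tool_pos: [0.5775, -0.1496, 0.0643]
eef_rot: [0.939, 0.344, -0.0, -0.0]
contact_force: [-0.5, -0.6, -0.5]
opening: 0.004
finger_force: 0.0
```

Call:
send_rows(motion=[{"x": 0, "y": 0, "z": 0.2, "rx": 0, "ry": 0, "rz": 0, "jaw": 0}, {"x": 0, "y": 0, "z": 0.2, "rx": 0, "ry": 0, "rz": 0, "jaw": 0}, {"x": 0, "y": 0, "z": 0.1, "rx": 0, "ry": 0, "rz": 0, "jaw": 0}, {"x": 0, "y": 0, "z": 0, "rx": 0, "ry": 0, "rz": 0, "jaw": 0}, {"x": 0, "y": 0, "z": 0, "rx": 0, "ry": 0, "rz": 0, "jaw": 0}])

```text
clock: 11.75
tool_pos: [0.5777, -0.1497, 0.0597]
eef_rot: [0.939, 0.344, 0.0, -0.0]
contact_force: [-0.7, -0.3, -0.3]
opening: 0.003
finger_force: 0.0
```

```bash
python3 -c "
from h import *
g,r=st()
s=snap('side'); im=cv2.cvtColor(s['img'],cv2.COLOR_RGB2BGR)
T=snap('top'); it=cv2.cvtColor(T['img'],cv2.COLOR_RGB2BGR)
p=np.array(g['tool_pos'])+[0,0,-.011]
print((proj(s,[p])-[160,130])*3,(proj(T,[p])-[200,100])*3)
a=cv2.resize(im[130:260,160:290],None,fx=3,fy=3,interpolation=cv2.INTER_CUBIC)
b=cv2.resize(it[100:230,200:330],None,fx=3,fy=3,interpolation=cv2.INTER_CUBIC)
cv2.imwrite('pics/st8.png',np.hstack([a,b]))"
```

```text
t 11.75 p [ 0.5777 -0.1497  0.0597] 
R [[0.763, 0.646, -0.0], [0.646, -0.763, 0.0], [0.0, -0.0, -1.0]] f [-0.7 -0.3 -0.3] op 0.00339310545099136 ff 0.0 q [ 0.05  0.89  0.22  1.78 -0.36  0.51 -0.36]
[[251.62978995 206.20964443]] [[221.41400284 285.91159153]]
```

View pics/st8.png

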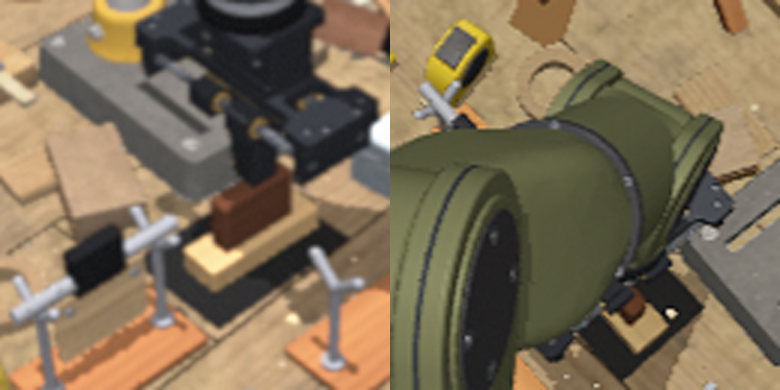

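Call:
send_rows(motion=[{"x": 0, "y": 0, "z": 0.2, "rx": 0, "ry": 0, "rz": 0, "jaw": 0}, {"x": 0, "y": 0, "z": 0.2, "rx": 0, "ry": 0, "rz": 0, "jaw": 0}, {"x": 0, "y": 0, "z": 0.1, "rx": 0, "ry": 0, "rz": 0, "jaw": 0}, {"x": 0, "y": 0, "z": 0, "rx": 0, "ry": 0, "rz": 0, "jaw": 0}, {"x": 0, "y": 0, "z": 0, "rx": 0, "ry": 0, "rz": 0, "jaw": 0}])

```text
clock: 12.35
tool_pos: [0.5777, -0.1497, 0.0546]
eef_rot: [0.939, 0.344, -0.0, -0.0]
contact_force: [0.1, -0.7, 0.1]
opening: 0.006
finger_force: 0.0
```

Call:
send_rows(motion=[{"x": 0, "y": 0, "z": 0.2, "rx": 0, "ry": 0, "rz": 0, "jaw": 0}, {"x": 0, "y": 0, "z": 0.2, "rx": 0, "ry": 0, "rz": 0, "jaw": 0}, {"x": 0, "y": 0, "z": 0.1, "rx": 0, "ry": 0, "rz": 0, "jaw": 0}, {"x": 0, "y": 0, "z": 0, "rx": 0, "ry": 0, "rz": 0, "jaw": 0}, {"x": 0, "y": 0, "z": 0, "rx": 0, "ry": 0, "rz": 0, "jaw": 0}])

```text
clock: 12.85
tool_pos: [0.5778, -0.1497, 0.0505]
eef_rot: [0.939, 0.344, 0.0, -0.0]
contact_force: [-1.2, -0.1, 7.7]
opening: 0.006
finger_force: 3.7
```

```bash
python3 -c "
from h import *
g,r=st()
s=snap('side'); im=cv2.cvtColor(s['img'],cv2.COLOR_RGB2BGR)
p=np.array(g['tool_pos'])+[0,0,-.011]
print((proj(s,[p,p+[0,0,.03],[.577,-.149,.071]])-[210,165])*10)
a=cv2.resize(im[165:225,210:290],None,fx=10,fy=10,interpolation=cv2.INTER_CUBIC)
cv2.imwrite('pics/s9.png',a)"
```

```text
t 12.85 p [ 0.5778 -0.1497  0.0505] 
R [[0.763, 0.646, 0.0], [0.646, -0.763, 0.0], [0.001, 0.0, -1.0]] f [-1.2 -0.1  7.7] op 0.0058531453558169425 ff 3.704900128795998 q [ 0.06  0.9   0.22  1.78 -0.36  0.49 -0.35]
[[338.97145051 366.5482311 ]
 [337.18843942 269.47804449]
 [340.65491287 266.49854065]]
```

View pics/s9.png

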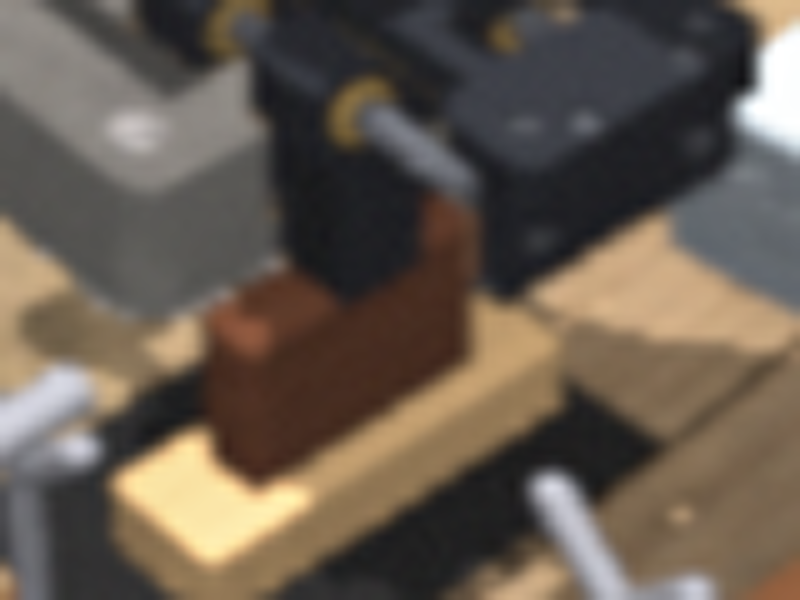

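```bash
python3 -c "
from h import *
to((.5777,-.1497,.125,-49.7),(.685,-.036,.125,-49.7),(.685,-.036,.071,-49.7),(.685,-.036,.14,-49.7),(.487,-.0565,.14,-49.5),(.487,-.0565,.071,-49.5))"
```

```text
p [ 0.5778 -0.1497  0.0505] yaw -49.7 tilt [0.001 0.   ] f [-1.4  1.3  8. ]
  x -0.01 y -0.00 z -7.45 rz -0.001
  x 15.54 y -1.73 z 0.00 rz -0.000
  x 0.00 y 0.00 z 5.40 rz -0.000
  x 0.00 y 0.00 z -6.90 rz -0.000
  x -16.43 y -11.24 z 0.00 rz -0.003
  x 0.00 y 0.00 z 6.90 rz -0.000
```

Call:
send_rows(motion=[{"x": 0, "y": 0, "z": -4, "rx": 0, "ry": 0, "rz": 0, "jaw": 8.8}, {"x": 0, "y": 0, "z": -3.5, "rx": 0, "ry": 0, "rz": 0, "jaw": 8.8}, {"x": 4, "y": -0.5, "z": 0, "rx": 0, "ry": 0, "rz": 0, "jaw": 8.8}, {"x": 4, "y": -0.5, "z": 0, "rx": 0, "ry": 0, "rz": 0, "jaw": 8.8}, {"x": 4, "y": -0.5, "z": 0, "rx": 0, "ry": 0, "rz": 0, "jaw": 8.8}])

```text
clock: 13.4
tool_pos: [0.6605, -0.0596, 0.1252]
eef_rot: [0.939, 0.344, 0.0, -0.0]
contact_force: [0.8, -0.7, 0.4]
opening: 0.434
finger_force: 0.0
```

```bash
python3 -c "
from h import *
to((.685,-.036,.125,-49.7),(.685,-.036,.071,-49.7))"
```

```text
p [ 0.6605 -0.0596  0.1252] yaw -49.8 tilt [0.001 0.   ] f [ 0.8 -0.7  0.4]
  x 3.39 y -0.22 z 0.02 rz -0.001
  x 0.00 y 0.00 z 5.40 rz -0.000
```

Call:
send_rows(motion=[{"x": 3.4, "y": -0.2, "z": 0, "rx": 0, "ry": 0, "rz": 0, "jaw": 8.8}, {"x": 0, "y": 0, "z": 0, "rx": 0, "ry": 0, "rz": 0, "jaw": 8.8}, {"x": 0, "y": 0, "z": 2, "rx": 0, "ry": 0, "rz": 0, "jaw": 8.8}, {"x": 0, "y": 0, "z": 2, "rx": 0, "ry": 0, "rz": 0, "jaw": 8.8}, {"x": 0, "y": 0, "z": 1.4, "rx": 0, "ry": 0, "rz": 0, "jaw": 8.8}])

```text
clock: 13.9
tool_pos: [0.6829, -0.0379, 0.0692]
eef_rot: [0.939, 0.344, -0.001, -0.0]
contact_force: [-1.2, 1.2, -0.1]
opening: 0.889
finger_force: 0.0
```

Call:
send_rows(grip_force=10, motion=[{"x": 0, "y": 0, "z": 0, "rx": 0, "ry": 0, "rz": 0, "jaw": 4}, {"x": 0, "y": 0, "z": 0, "rx": 0, "ry": 0, "rz": 0, "jaw": 2.6}, {"x": 0, "y": 0, "z": 0, "rx": 0, "ry": 0, "rz": 0, "jaw": 2}, {"x": 0, "y": 0, "z": 0, "rx": 0, "ry": 0, "rz": 0, "jaw": 1.8}, {"x": 0, "y": 0, "z": 0, "rx": 0, "ry": 0, "rz": 0, "jaw": 1.6}])

```text
clock: 14.4
tool_pos: [0.6847, -0.0372, 0.0715]
eef_rot: [0.939, 0.344, 0.001, 0.0]
contact_force: [-0.5, -0.2, 0.2]
opening: 0.484
finger_force: 0.0
```

Call:
send_rows(grip_force=10, motion=[{"x": 0, "y": 0, "z": 0, "rx": 0, "ry": 0, "rz": 0, "jaw": 1.6}, {"x": 0, "y": 0, "z": 0, "rx": 0, "ry": 0, "rz": 0, "jaw": 1.6}, {"x": 0, "y": 0, "z": 0, "rx": 0, "ry": 0, "rz": 0, "jaw": 1.6}, {"x": 0, "y": 0, "z": 0, "rx": 0, "ry": 0, "rz": 0, "jaw": 1.6}, {"x": 0, "y": 0, "z": 0, "rx": 0, "ry": 0, "rz": 0, "jaw": 1.6}])

```text
clock: 14.9
tool_pos: [0.6852, -0.0382, 0.0711]
eef_rot: [0.939, 0.344, 0.001, 0.001]
contact_force: [1.6, -1.5, -0.3]
opening: 0.179
finger_force: 1.6
```

Call:
send_rows(grip_force=25, motion=[{"x": 0, "y": 0, "z": 0, "rx": 0, "ry": 0, "rz": 0, "jaw": 1}, {"x": 0, "y": 0, "z": 0, "rx": 0, "ry": 0, "rz": 0, "jaw": 0.5}, {"x": 0, "y": 0, "z": 0, "rx": 0, "ry": 0, "rz": 0, "jaw": 0.5}, {"x": 0, "y": 0, "z": 0, "rx": 0, "ry": 0, "rz": 0, "jaw": 0.5}, {"x": 0, "y": 0, "z": 0, "rx": 0, "ry": 0, "rz": 0, "jaw": 0.5}])

```text
clock: 15.4
tool_pos: [0.6854, -0.0385, 0.0716]
eef_rot: [0.939, 0.344, 0.001, 0.001]
contact_force: [3.3, -4.1, 3.7]
opening: 0.156
finger_force: 25.0
```

```bash
python3 -c "
from h import *
st();to((.685,-.036,.071,-49.7),(.685,-.036,.14,-49.7),(.487,-.0565,.14,-49.5),(.487,-.0565,.071,-49.5))"
```

```text
t 15.4 p [ 0.6854 -0.0385  0.0716] 
R [[0.763, 0.646, 0.003], [0.646, -0.763, -0.002], [0.001, 0.003, -1.0]] f [ 3.3 -4.1  3.7] op 0.15625816850441515 ff 24.98727837111801 q [-0.16  0.97  0.3   1.49 -0.37  0.74 -0.58]
p [ 0.6854 -0.0385  0.0716] yaw -49.8 tilt [ 0.003 -0.002] f [ 3.3 -4.1  3.7]
  x 0.13 y -0.22 z 0.06 rz -0.001
  x 0.00 y 0.00 z -6.90 rz -0.000
  x -16.43 y -11.24 z 0.00 rz -0.003
  x 0.00 y 0.00 z 6.90 rz -0.000
```

Call:
send_rows(grip_force=30, motion=[{"x": 0, "y": 0.2, "z": -1, "rx": 0, "ry": 0, "rz": 0, "jaw": 0.5}, {"x": 0, "y": 0, "z": -2, "rx": 0, "ry": 0, "rz": 0, "jaw": 0.5}, {"x": 0, "y": 0, "z": -2, "rx": 0, "ry": 0, "rz": 0, "jaw": 0.5}, {"x": 0, "y": 0, "z": -2, "rx": 0, "ry": 0, "rz": 0, "jaw": 0.5}, {"x": 0, "y": 0, "z": -2, "rx": 0, "ry": 0, "rz": 0, "jaw": 0.5}])

```text
clock: 15.9
tool_pos: [0.6836, -0.0366, 0.1607]
eef_rot: [0.939, 0.345, -0.002, -0.002]
contact_force: [0.4, -0.2, -0.7]
opening: 0.159
finger_force: 30.0
```

```bash
python3 -c "
from h import *
st();to((.4885,-.058,.16,-49.5),(.4885,-.058,.071,-49.5))"
```

```text
t 15.9 p [ 0.6836 -0.0366  0.1607] 
R [[0.762, 0.647, -0.005], [0.647, -0.762, 0.003], [-0.002, -0.005, -1.0]] f [ 0.4 -0.2 -0.7] op 0.1591943603765382 ff 29.987850808538496 q [-0.18  0.86  0.34  1.43 -0.33  0.91 -0.61]
p [ 0.6836 -0.0366  0.1607] yaw -49.7 tilt [-0.005  0.003] f [ 0.4 -0.2 -0.7]
  x -16.25 y -11.00 z 0.07 rz -0.003
  x 0.00 y 0.00 z 8.90 rz -0.000
```

Call:
send_rows(motion=[{"x": -1.2, "y": -0.8, "z": 0, "rx": 0, "ry": 0, "rz": 0, "jaw": 0.5}, {"x": -2.5, "y": -1.7, "z": 0, "rx": 0, "ry": 0, "rz": 0, "jaw": 0.5}, {"x": -2.5, "y": -1.7, "z": 0, "rx": 0, "ry": 0, "rz": 0, "jaw": 0.5}, {"x": -2.5, "y": -1.7, "z": 0, "rx": 0, "ry": 0, "rz": 0, "jaw": 0.5}, {"x": -2.5, "y": -1.7, "z": 0, "rx": 0, "ry": 0, "rz": 0, "jaw": 0.5}])

```text
clock: 16.4
tool_pos: [0.548, -0.0513, 0.1603]
eef_rot: [0.939, 0.345, -0.001, -0.002]
contact_force: [0.1, 0.1, -1.2]
opening: 0.153
finger_force: 30.0
```

Call:
send_rows(motion=[{"x": -2.5, "y": -1.7, "z": 0, "rx": 0, "ry": 0, "rz": 0, "jaw": 0.5}, {"x": -1.5, "y": -1, "z": 0, "rx": 0, "ry": 0, "rz": 0, "jaw": 0.5}, {"x": -1, "y": -0.7, "z": 0, "rx": 0, "ry": 0, "rz": 0, "jaw": 0.5}, {"x": 0, "y": 0, "z": 0, "rx": 0, "ry": 0, "rz": 0, "jaw": 0.5}, {"x": 0, "y": 0, "z": 0, "rx": 0, "ry": 0, "rz": 0, "jaw": 0.5}])

```text
clock: 16.9
tool_pos: [0.4908, -0.0584, 0.1607]
eef_rot: [0.939, 0.345, -0.0, -0.001]
contact_force: [0.5, 0.4, -1.4]
opening: 0.152
finger_force: 30.0
```

```bash
python3 -c "
from h import *
st();to((.4885,-.058,.16,-49.5),(.4885,-.058,.071,-49.5))"
```

```text
t 16.9 p [ 0.4908 -0.0584  0.1607] 
R [[0.762, 0.647, -0.001], [0.647, -0.762, 0.001], [0.0, -0.002, -1.0]] f [ 0.5  0.4 -1.4] op 0.1523970486985371 ff 29.98808177188039 q [-0.16  0.63  0.29  2.03 -0.35  0.53 -0.48]
p [ 0.4908 -0.0584  0.1607] yaw -49.7 tilt [-0.001  0.001] f [ 0.5  0.4 -1.4]
  x -0.15 y -0.18 z 0.07 rz -0.003
  x 0.00 y 0.00 z 8.90 rz -0.000
```

Call:
send_rows(motion=[{"x": -0.15, "y": -0.2, "z": 2, "rx": 0, "ry": 0, "rz": 0, "jaw": 0.5}, {"x": 0, "y": 0, "z": 2, "rx": 0, "ry": 0, "rz": 0, "jaw": 0.5}, {"x": 0, "y": 0, "z": 2, "rx": 0, "ry": 0, "rz": 0, "jaw": 0.5}, {"x": 0, "y": 0, "z": 1, "rx": 0, "ry": 0, "rz": 0, "jaw": 0.5}, {"x": 0, "y": 0, "z": 0.5, "rx": 0, "ry": 0, "rz": 0, "jaw": 0.5}])

```text
clock: 17.4
tool_pos: [0.4886, -0.0585, 0.0848]
eef_rot: [0.939, 0.344, -0.0, -0.0]
contact_force: [0.3, -0.2, -1.0]
opening: 0.155
finger_force: 30.0
```

Call:
send_rows(motion=[{"x": 0, "y": 0, "z": 0.5, "rx": 0, "ry": 0, "rz": 0, "jaw": 0.5}, {"x": 0, "y": 0, "z": 0.5, "rx": 0, "ry": 0, "rz": 0, "jaw": 0.5}, {"x": 0, "y": 0, "z": 0.2, "rx": 0, "ry": 0, "rz": 0, "jaw": 0.5}, {"x": 0, "y": 0, "z": 0, "rx": 0, "ry": 0, "rz": 0, "jaw": 0.5}, {"x": 0, "y": 0, "z": 0, "rx": 0, "ry": 0, "rz": 0, "jaw": 0.5}])

```text
clock: 17.9
tool_pos: [0.4885, -0.0589, 0.074]
eef_rot: [0.939, 0.344, 0.0, 0.0]
contact_force: [0.0, -0.9, -2.2]
opening: 0.158
finger_force: 30.0
```

```bash
python3 -c "
from h import *
st();to((.4885,-.058,.0715,-49.5))"
```

```text
t 17.9 p [ 0.4885 -0.0589  0.074 ] 
R [[0.763, 0.646, 0.0], [0.646, -0.763, 0.0], [0.0, 0.0, -1.0]] f [ 0.  -0.9 -2.2] op 0.15775165435332608 ff 29.988062591291964 q [-0.08  0.78  0.17  2.09 -0.42  0.3  -0.42]
p [ 0.4885 -0.0589  0.074 ] yaw -49.7 tilt [0. 0.] f [ 0.  -0.9 -2.2]
  x 0.06 y -0.07 z 0.25 rz -0.004
```

Call:
send_rows(motion=[{"x": 0, "y": 0, "z": 0.1, "rx": 0, "ry": 0, "rz": 0, "jaw": 0.5}, {"x": 0, "y": 0, "z": 0.1, "rx": 0, "ry": 0, "rz": 0, "jaw": 0.5}, {"x": 0, "y": 0, "z": 0.1, "rx": 0, "ry": 0, "rz": 0, "jaw": 0.5}, {"x": 0, "y": 0, "z": 0, "rx": 0, "ry": 0, "rz": 0, "jaw": 0.5}, {"x": 0, "y": 0, "z": 0, "rx": 0, "ry": 0, "rz": 0, "jaw": 0.5}])

```text
clock: 18.4
tool_pos: [0.4886, -0.0589, 0.0709]
eef_rot: [0.939, 0.344, 0.0, 0.0]
contact_force: [0.9, -0.5, 2.8]
opening: 0.157
finger_force: 30.0
```

```bash
python3 -c "
from h import *
g,r=st()
s=snap('side','s10')
im=cv2.cvtColor(s['img'],cv2.COLOR_RGB2BGR)
print((proj(s,[[.487,-.0565,.1]])-[170,140])*4)
cv2.imwrite('pics/s10.png',cv2.resize(im[140:290,170:340],None,fx=4,fy=4,interpolation=cv2.INTER_CUBIC))"
```

```text
t 18.4 p [ 0.4886 -0.0589  0.0709] 
R [[0.763, 0.647, 0.001], [0.647, -0.763, 0.0], [0.0, 0.0, -1.0]] f [ 0.9 -0.5  2.8] op 0.157129350355792 ff 30.00468496698886 q [-0.08  0.79  0.17  2.09 -0.42  0.29 -0.42]
[[474.5931752  279.50584029]]
```

Call:
send_rows(motion=[{"x": 0, "y": 0, "z": 0, "rx": 0, "ry": 0, "rz": 0, "jaw": 2}, {"x": 0, "y": 0, "z": 0, "rx": 0, "ry": 0, "rz": 0, "jaw": 3}, {"x": 0, "y": 0, "z": 0, "rx": 0, "ry": 0, "rz": 0, "jaw": 5}, {"x": 0, "y": 0, "z": 0, "rx": 0, "ry": 0, "rz": 0, "jaw": 5}, {"x": 0, "y": 0, "z": 0, "rx": 0, "ry": 0, "rz": 0, "jaw": 5}])

```text
clock: 18.95
tool_pos: [0.4883, -0.0589, 0.0706]
eef_rot: [0.939, 0.344, -0.0, -0.0]
contact_force: [1.2, 0.4, -0.3]
opening: 0.56
finger_force: 0.0
```

Call:
send_rows(motion=[{"x": 0, "y": 0, "z": -1, "rx": 0, "ry": 0, "rz": 0, "jaw": 6.5}, {"x": 0, "y": 0, "z": -2, "rx": 0, "ry": 0, "rz": 0, "jaw": 6.5}, {"x": 0, "y": 0, "z": -3, "rx": 0, "ry": 0, "rz": 0, "jaw": 6.5}, {"x": 0, "y": 0, "z": -3, "rx": 0, "ry": 0, "rz": 0, "jaw": 6.5}, {"x": 0, "y": 0, "z": 0, "rx": 0, "ry": 0, "rz": 0, "jaw": 6.5}])

```text
clock: 19.45
tool_pos: [0.4907, -0.0594, 0.1644]
eef_rot: [0.939, 0.344, 0.003, 0.002]
contact_force: [0.3, 0.7, -0.7]
opening: 0.736
finger_force: 0.0
```

```bash
cat > b.py <<'E'
from h import *
# dark (black) blobs: board grip & lever grip by centroid in the side view
s=snap('side'); im=s['img'].astype(int)
E
python3 -c "
from h import *
g,r=st()
s=snap('side')
im=cv2.cvtColor(s['img'],cv2.COLOR_RGB2BGR)
o,d=ray(s,[[0,0]])
print((proj(s,[[.487,-.0565,.1],[.487,-.0565,.106]])-[170,150])*3)
a=cv2.resize(im[150:300,170:340],None,fx=3,fy=3,interpolation=cv2.INTER_CUBIC)
hs=cv2.cvtColor(s['img'],cv2.COLOR_RGB2HSV)
m=(hs[...,2]<50).astype(np.uint8); n,l,stt,c=cv2.connectedComponentsWithStats(m)
for i in range(1,n):
  if 20<stt[i,4]<800 and 150<c[i,0]<330 and 170<c[i,1]<300: print(stt[i],c[i].round(1))
cv2.imwrite('pics/s11.png',a)"
```

```text
t 19.45 p [ 0.4907 -0.0594  0.1644] 
R [[0.763, 0.646, 0.007], [0.646, -0.763, -0.001], [0.005, 0.005, -1.0]] f [ 0.3  0.7 -0.7] op 0.735761285723351 ff 0.0 q [-0.16  0.63  0.3   2.03 -0.35  0.53 -0.47]
[[355.9448814  179.62938022]
 [356.40945296 173.34352732]]
[281 196  17  23 220] [288.9 206.4]
[247 206  28  18 178] [260.  214.5]
[239 262  24  17 126] [250.8 271.1]
```

```bash
python3 -c "
from h import *
a=cv2.imread('pics/side0.png'); s=snap('side'); b=cv2.cvtColor(s['img'],cv2.COLOR_RGB2BGR)
for im in(a,b):
  h=cv2.cvtColor(im,cv2.COLOR_BGR2HSV); m=((h[...,0]<12)&(h[...,1]>110)&(h[...,2]>30)&(h[...,2]<140)).astype(np.uint8)
  m[:,:200]=0;m[:180]=0;m[235:]=0;m[:,290:]=0
  n,l,t,c=cv2.connectedComponentsWithStats(m); i=1+np.argmax(t[1:,4]); print(t[i],c[i].round(1))
to((.577,-.149,.16,-50),(.577,-.149,.02,-50))"
```

```text
[231 184  26  29 457] [243.1 197.8]
[231 187  26  26 340] [243.1 200.3]
p [ 0.4887 -0.0587  0.1615] yaw -49.7 tilt [0.002 0.   ] f [-1.   0.3 -0.4]
  x 0.90 y 12.60 z 0.15 rz 0.005
  x 0.00 y 0.00 z 14.00 rz 0.000
```

Call:
send_rows(motion=[{"x": 0.3, "y": 4.2, "z": 0, "rx": 0, "ry": 0, "rz": 0, "jaw": 6.5}, {"x": 0.3, "y": 4.2, "z": 0, "rx": 0, "ry": 0, "rz": 0, "jaw": 6.5}, {"x": 0.3, "y": 4.2, "z": 0, "rx": 0, "ry": 0, "rz": 0, "jaw": 6.5}, {"x": 0, "y": 0, "z": 3, "rx": 0, "ry": 0, "rz": 0, "jaw": 6.5}, {"x": 0, "y": 0, "z": 4, "rx": 0, "ry": 0, "rz": 0, "jaw": 6.5}])

```text
clock: 20.05
tool_pos: [0.5783, -0.1511, 0.0901]
eef_rot: [0.939, 0.343, 0.001, 0.001]
contact_force: [0.1, 0.1, -0.9]
opening: 0.737
finger_force: 0.0
```

Call:
send_rows(motion=[{"x": 0, "y": 0, "z": 3, "rx": 0, "ry": 0, "rz": 0, "jaw": 6.5}, {"x": 0, "y": 0, "z": 2.5, "rx": 0, "ry": 0, "rz": 0, "jaw": 6.5}, {"x": 0, "y": 0, "z": 1, "rx": 0, "ry": 0, "rz": 0, "jaw": 6.5}, {"x": 0, "y": 0, "z": 0.5, "rx": 0, "ry": 0, "rz": 0, "jaw": 6.5}, {"x": 0, "y": 0, "z": 0, "rx": 0, "ry": 0, "rz": 0, "jaw": 6.5}])

```text
clock: 20.55
tool_pos: [0.5765, -0.1493, 0.0205]
eef_rot: [0.939, 0.344, -0.0, -0.0]
contact_force: [-0.6, -0.2, 0.1]
opening: 0.735
finger_force: 0.0
```

```bash
python3 -c "
from h import *
st();to((.577,-.149,.018,-50))"
```

```text
t 20.55 p [ 0.5765 -0.1493  0.0205] 
R [[0.763, 0.646, -0.001], [0.646, -0.763, 0.0], [-0.0, -0.0, -1.0]] f [-0.6 -0.2  0.1] op 0.7349517557855059 ff 0.0 q [ 0.06  0.95  0.2   1.79 -0.39  0.44 -0.33]
p [ 0.5765 -0.1493  0.0205] yaw -49.7 tilt [-0.001  0.   ] f [-0.6 -0.2  0.1]
  x 0.05 y 0.01 z 0.25 rz 0.005
```

Call:
send_rows(grip_force=40, motion=[{"x": 0, "y": 0, "z": 0.2, "rx": 0, "ry": 0, "rz": 0, "jaw": 3}, {"x": 0, "y": 0, "z": 0, "rx": 0, "ry": 0, "rz": 0, "jaw": 2.5}, {"x": 0, "y": 0, "z": 0, "rx": 0, "ry": 0, "rz": 0, "jaw": 1}, {"x": 0, "y": 0, "z": 0, "rx": 0, "ry": 0, "rz": 0, "jaw": 1}, {"x": 0, "y": 0, "z": 0, "rx": 0, "ry": 0, "rz": 0, "jaw": 1}])

```text
clock: 21.05
tool_pos: [0.5771, -0.1495, 0.0191]
eef_rot: [0.939, 0.344, 0.0, 0.0]
contact_force: [0.9, -1.1, 0.1]
opening: 0.312
finger_force: 0.6
```

Call:
send_rows(grip_force=40, motion=[{"x": 0, "y": 0, "z": 0, "rx": 0, "ry": 0, "rz": 0, "jaw": 1}, {"x": 0, "y": 0, "z": 0, "rx": 0, "ry": 0, "rz": 0, "jaw": 1}, {"x": 0, "y": 0, "z": 0, "rx": 0, "ry": 0, "rz": 0, "jaw": 1}, {"x": 0, "y": 0, "z": 0, "rx": 0, "ry": 0, "rz": 0, "jaw": 1}, {"x": 0, "y": 0, "z": 0, "rx": 0, "ry": 0, "rz": 0, "jaw": 1}])

```text
clock: 21.55
tool_pos: [0.5773, -0.1496, 0.019]
eef_rot: [0.939, 0.344, 0.0, 0.001]
contact_force: [0.6, -1.7, 3.3]
opening: 0.225
finger_force: 39.9
```

```bash
python3 -c "
from h import *
st()"
```

```text
t 21.55 p [ 0.5773 -0.1496  0.019 ] 
R [[0.763, 0.646, 0.001], [0.646, -0.763, -0.001], [0.001, 0.001, -1.0]] f [ 0.6 -1.7  3.3] op 0.2249698990828656 ff 39.92423330666497 q [ 0.06  0.95  0.2   1.79 -0.39  0.44 -0.33]
```

Call:
send_rows(motion=[{"x": 0, "y": 0, "z": -1, "rx": 0, "ry": 0, "rz": 0, "jaw": 1}, {"x": 0, "y": 0, "z": -2, "rx": 0, "ry": 0, "rz": 0, "jaw": 1}, {"x": 0, "y": 0, "z": -3, "rx": 0, "ry": 0, "rz": 0, "jaw": 1}, {"x": 0, "y": 0, "z": -3, "rx": 0, "ry": 0, "rz": 0, "jaw": 1}, {"x": 0, "y": 0, "z": 0, "rx": 0, "ry": 0, "rz": 0, "jaw": 1}])

```text
clock: 22.05
tool_pos: [0.5783, -0.1494, 0.1122]
eef_rot: [0.939, 0.344, 0.002, 0.001]
contact_force: [0.5, -0.4, -1.9]
opening: 0.226
finger_force: 39.9
```

```bash
cat >> h.py <<'E'
TC=np.array([.379,-.267]); TU=np.array([.737,-.676]); TV=np.array([.676,.737])
def tab(x,y,z): return (*(TC+x*TU+y*TV),z,-42.5)
E
python3 -c "
from h import *
st();to(tab(.04,.04,.105),tab(.04,.04,.0575),tab(-.062,.04,.0575),tab(-.062,.04,.09),tab(.04,-.04,.09))
# check offcuts in table frame from side view mask
s=snap('side');P=[tab(x,y,.04)[:3] for x,y in((.06,.1),(.06,-.1),(-.06,-.1),(-.06,.1))]
print(proj(s,P).round(1).tolist())
im=cv2.cvtColor(s['img'],cv2.COLOR_RGB2BGR)
a=cv2.resize(im[120:270,250:410],None,fx=4,fy=4,interpolation=cv2.INTER_CUBIC)
cv2.imwrite('pics/s12.png',a)
g=cv2.cvtColor(im,cv2.COLOR_BGR2HSV)
m=((g[...,0]>8)&(g[...,0]<28)&(g[...,1]>50)).astype(np.uint8)
q=np.zeros_like(m); cv2.fillConvexPoly(q,proj(s,P).astype(int),1); m&=q
n,l,t,c=cv2.connectedComponentsWithStats(m)
for i in range(1,n):
  if t[i,4]>10:
    yx=np.argwhere(l==i)[:,::-1]; r=cv2.minAreaRect(yx.astype(np.float32)); w=onz(s,cv2.boxPoints(r),.053)[:,:2]-TC
    print(t[i,4],np.round(np.c_[w@TU,w@TV],3).tolist())
"
```

```text
t 22.05 p [ 0.5783 -0.1494  0.1122] 
R [[0.763, 0.647, 0.005], [0.647, -0.763, -0.001], [0.003, 0.004, -1.0]] f [ 0.5 -0.4 -1.9] op 0.225746217893143 ff 39.92309523979202 q [ 0.02  0.81  0.27  1.76 -0.35  0.61 -0.37]
p [ 0.5783 -0.1494  0.1122] yaw -49.7 tilt [ 0.005 -0.001] f [ 0.5 -0.4 -1.9]
  x -18.33 y -0.45 z 0.72 rz -0.126
  x 0.00 y 0.00 z 4.75 rz -0.000
  x 0.00 y -10.20 z 0.00 rz -0.000
  x 0.00 y 0.00 z -3.25 rz -0.000
  x -8.01 y 10.20 z 0.00 rz -0.000
[[278.6, 177.0], [323.9, 140.6], [362.9, 158.2], [319.5, 198.5]]
39 [[-0.023, -0.016], [-0.033, -0.077], [-0.04, -0.071], [-0.03, -0.011]]
196 [[-0.022, 0.087], [-0.017, 0.003], [-0.045, 0.015], [-0.048, 0.097]]
```

Call:
send_rows(motion=[{"x": -3, "y": 0, "z": 0, "rx": 0, "ry": 0, "rz": 0, "jaw": 1}, {"x": -4.6, "y": -0.1, "z": 0, "rx": 0, "ry": 0, "rz": 0, "jaw": 1}, {"x": -4.6, "y": -0.2, "z": 0, "rx": 0, "ry": 0, "rz": 0, "jaw": 1}, {"x": -4.1, "y": -0.2, "z": 0, "rx": 0, "ry": 0, "rz": 0, "jaw": 1}, {"x": -2, "y": 0, "z": 0, "rx": 0, "ry": 0, "rz": -0.126, "jaw": 1}])

```text
clock: 22.6
tool_pos: [0.4282, -0.2649, 0.1075]
eef_rot: [0.916, 0.402, -0.003, -0.002]
contact_force: [-0.1, -0.3, -2.9]
opening: 0.223
finger_force: 39.9
```

Call:
send_rows(motion=[{"x": 0, "y": 0, "z": 0, "rx": 0, "ry": 0, "rz": 0, "jaw": 1}, {"x": 0, "y": 0, "z": 0, "rx": 0, "ry": 0, "rz": 0, "jaw": 1}, {"x": 0, "y": 0, "z": 0, "rx": 0, "ry": 0, "rz": 0, "jaw": 1}, {"x": 0, "y": 0, "z": 0, "rx": 0, "ry": 0, "rz": 0, "jaw": 1}, {"x": 0, "y": 0, "z": 0, "rx": 0, "ry": 0, "rz": 0, "jaw": 1}])

```text
clock: 23.1
tool_pos: [0.4347, -0.2627, 0.1085]
eef_rot: [0.915, 0.403, 0.0, -0.0]
contact_force: [0.4, -0.2, -2.4]
opening: 0.224
finger_force: 39.9
```

```bash
python3 -c "
from h import *
st();to(tab(.04,.04,.09),tab(.04,.04,.0575))"
```

```text
t 23.1 p [ 0.4347 -0.2627  0.1085] 
R [[0.674, 0.738, 0.0], [0.738, -0.674, 0.0], [0.0, -0.0, -1.0]] f [ 0.4 -0.2 -2.4] op 0.22443553974843714 ff 39.92264055646956 q [ 0.36  0.72  0.16  2.02 -0.26  0.41 -0.02]
p [ 0.4347 -0.2627  0.1085] yaw -42.4 tilt [0. 0.] f [ 0.4 -0.2 -2.4]
  x -0.08 y 0.19 z 1.85 rz 0.002
  x 0.00 y 0.00 z 3.25 rz -0.000
```

Position good. Lower and check the contact force.

Call:
send_rows(motion=[{"x": -0.1, "y": 0.2, "z": 1.5, "rx": 0, "ry": 0, "rz": 0, "jaw": 1}, {"x": 0, "y": 0, "z": 1.5, "rx": 0, "ry": 0, "rz": 0, "jaw": 1}, {"x": 0, "y": 0, "z": 1, "rx": 0, "ry": 0, "rz": 0, "jaw": 1}, {"x": 0, "y": 0, "z": 0.6, "rx": 0, "ry": 0, "rz": 0, "jaw": 1}, {"x": 0, "y": 0, "z": 0.4, "rx": 0, "ry": 0, "rz": 0, "jaw": 1}])

```text
clock: 23.6
tool_pos: [0.4347, -0.2655, 0.0583]
eef_rot: [0.915, 0.403, -0.0, -0.0]
contact_force: [-0.3, 0.4, -1.9]
opening: 0.225
finger_force: 39.9
```

Call:
send_rows(motion=[{"x": 0, "y": 0, "z": 0.1, "rx": 0, "ry": 0, "rz": 0, "jaw": 1}, {"x": 0, "y": -1, "z": 0, "rx": 0, "ry": 0, "rz": 0, "jaw": 1}, {"x": 0, "y": -1.5, "z": 0, "rx": 0, "ry": 0, "rz": 0, "jaw": 1}, {"x": 0, "y": -1.5, "z": 0, "rx": 0, "ry": 0, "rz": 0, "jaw": 1}, {"x": 0, "y": -1.5, "z": 0, "rx": 0, "ry": 0, "rz": 0, "jaw": 1}])

```text
clock: 24.1
tool_pos: [0.3934, -0.2279, 0.0583]
eef_rot: [0.915, 0.403, 0.0, 0.0]
contact_force: [0.1, -1.3, -2.6]
opening: 0.226
finger_force: 39.9
```

Call:
send_rows(motion=[{"x": 0, "y": -1.5, "z": 0, "rx": 0, "ry": 0, "rz": 0, "jaw": 1}, {"x": 0, "y": -1.5, "z": 0, "rx": 0, "ry": 0, "rz": 0, "jaw": 1}, {"x": 0, "y": -1, "z": 0, "rx": 0, "ry": 0, "rz": 0, "jaw": 1}, {"x": 0, "y": -0.8, "z": 0, "rx": 0, "ry": 0, "rz": 0, "jaw": 1}, {"x": 0, "y": 0, "z": 0, "rx": 0, "ry": 0, "rz": 0, "jaw": 1}])

```text
clock: 24.6
tool_pos: [0.3582, -0.1956, 0.0589]
eef_rot: [0.915, 0.403, -0.001, -0.001]
contact_force: [-0.1, -0.3, -2.4]
opening: 0.217
finger_force: 39.9
```

Call:
send_rows(motion=[{"x": 0, "y": 0, "z": -2, "rx": 0, "ry": 0, "rz": 0, "jaw": 1}, {"x": 0, "y": 0, "z": -2, "rx": 0, "ry": 0, "rz": 0, "jaw": 1}, {"x": -1, "y": 3.4, "z": 0, "rx": 0, "ry": 0, "rz": 0, "jaw": 1}, {"x": -3.5, "y": 3.4, "z": 0, "rx": 0, "ry": 0, "rz": 0, "jaw": 1}, {"x": -3.5, "y": 3.4, "z": 0, "rx": 0, "ry": 0, "rz": 0, "jaw": 1}])

```text
clock: 25.1
tool_pos: [0.3819, -0.3261, 0.099]
eef_rot: [0.915, 0.404, 0.0, 0.0]
contact_force: [0.9, 0.6, -1.7]
opening: 0.224
finger_force: 39.9
```

```bash
cat > oc.py <<'E'
from h import *
s=snap('side'); im=cv2.cvtColor(s['img'],cv2.COLOR_RGB2BGR); g=cv2.cvtColor(im,cv2.COLOR_BGR2HSV)
m0=((g[...,0]>8)&(g[...,0]<28)&(g[...,1]>50)).astype(np.uint8)
for nm,xs,z in(('plate',(.06,-.06),.04),('trough',(-.06,-.131),.004)):
    P=[tab(x,y,z)[:3] for x,y in((xs[0],.1),(xs[0],-.1),(xs[1],-.1),(xs[1],.1))]
    q=np.zeros_like(m0); cv2.fillConvexPoly(q,proj(s,P).astype(int),1); n,l,t,c=cv2.connectedComponentsWithStats(m0&q)
    for i in range(1,n):
        if t[i,4]>8:
            yx=np.argwhere(l==i)[:,::-1]; r=cv2.minAreaRect(yx.astype(np.float32)); w=onz(s,cv2.boxPoints(r),z+.012)[:,:2]-TC
            print(nm,t[i,4],np.round(np.c_[w@TU,w@TV],3).tolist())
E
python3 -c "
from h import *
st();to(tab(.04,-.04,.095),tab(.04,-.04,.0575))"; python3 oc.py
```

```text
t 25.1 p [ 0.3819 -0.3261  0.099 ] 
R [[0.674, 0.739, 0.0], [0.739, -0.674, -0.001], [-0.0, 0.001, -1.0]] f [ 0.9  0.6 -1.7] op 0.22370322873963153 ff 39.92368660052307 q [ 0.53  0.74  0.14  2.05 -0.26  0.37  0.13]
p [ 0.3819 -0.3261  0.099 ] yaw -42.4 tilt [ 0.    -0.001] f [ 0.9  0.6 -1.7]
  x 0.16 y -0.20 z 0.40 rz 0.003
  x 0.00 y 0.00 z 3.75 rz -0.000
plate 48 [[0.056, -0.027], [0.056, -0.09], [0.047, -0.085], [0.048, -0.022]]
plate 37 [[-0.061, -0.009], [-0.028, -0.07], [-0.033, -0.074], [-0.066, -0.012]]
trough 245 [[-0.092, 0.08], [-0.091, -0.003], [-0.119, 0.009], [-0.119, 0.09]]
```

Call:
send_rows(motion=[{"x": 0.1, "y": 0, "z": 1.5, "rx": 0, "ry": 0, "rz": 0, "jaw": 1}, {"x": 0.1, "y": 0, "z": 1.5, "rx": 0, "ry": 0, "rz": 0, "jaw": 1}, {"x": 0, "y": 0, "z": 0.7, "rx": 0, "ry": 0, "rz": 0, "jaw": 1}, {"x": 0, "y": 0, "z": 0.4, "rx": 0, "ry": 0, "rz": 0, "jaw": 1}, {"x": 0, "y": -0.5, "z": 0, "rx": 0, "ry": 0, "rz": 0, "jaw": 1}])

```text
clock: 25.65
tool_pos: [0.3786, -0.3199, 0.0573]
eef_rot: [0.915, 0.403, -0.0, 0.0]
contact_force: [0.4, 0.4, -2.0]
opening: 0.224
finger_force: 39.9
```

Call:
send_rows(motion=[{"x": 0, "y": -1.5, "z": 0, "rx": 0, "ry": 0, "rz": 0, "jaw": 1}, {"x": 0, "y": -1.5, "z": 0, "rx": 0, "ry": 0, "rz": 0, "jaw": 1}, {"x": 0, "y": -1.5, "z": 0, "rx": 0, "ry": 0, "rz": 0, "jaw": 1}, {"x": 0, "y": -1.5, "z": 0, "rx": 0, "ry": 0, "rz": 0, "jaw": 1}, {"x": 0, "y": -1.5, "z": 0, "rx": 0, "ry": 0, "rz": 0, "jaw": 1}])

```text
clock: 26.15
tool_pos: [0.3226, -0.2687, 0.0582]
eef_rot: [0.915, 0.403, -0.0, 0.0]
contact_force: [-0.4, 0.5, -2.2]
opening: 0.224
finger_force: 39.9
```

Call:
send_rows(motion=[{"x": 0, "y": -1.5, "z": 0, "rx": 0, "ry": 0, "rz": 0, "jaw": 1}, {"x": 0, "y": -1, "z": 0, "rx": 0, "ry": 0, "rz": 0, "jaw": 1}, {"x": 0, "y": -0.4, "z": 0, "rx": 0, "ry": 0, "rz": 0, "jaw": 1}, {"x": 0, "y": 0, "z": 0, "rx": 0, "ry": 0, "rz": 0, "jaw": 1}, {"x": 0, "y": 0, "z": 0, "rx": 0, "ry": 0, "rz": 0, "jaw": 1}])

```text
clock: 26.65
tool_pos: [0.3057, -0.2527, 0.0634]
eef_rot: [0.915, 0.403, -0.002, -0.004]
contact_force: [-1.0, 0.6, -2.2]
opening: 0.223
finger_force: 39.9
```

```bash
python3 -c "
from h import *
st();to(tab(-.062,-.04,.0575),tab(.0,.0,.11))"; python3 oc.py
```

```text
t 26.65 p [ 0.3057 -0.2527  0.0634] 
R [[0.676, 0.737, -0.008], [0.737, -0.676, 0.006], [-0.001, -0.01, -1.0]] f [-1.   0.6 -2.2] op 0.22339616995892725 ff 39.92289500311017 q [ 0.55  0.76  0.04  2.36 -0.68  0.04  0.52]
p [ 0.3057 -0.2527  0.0634] yaw -42.5 tilt [-0.008  0.006] f [-1.   0.6 -2.2]
  x -0.10 y 0.17 z 0.59 rz -0.000
  x 4.00 y 6.20 z -5.25 rz -0.000
plate 268 [[-0.028, 0.004], [-0.023, -0.097], [-0.064, -0.076], [-0.067, 0.021]]
trough 19 [[-0.063, -0.022], [-0.065, -0.088], [-0.067, -0.086], [-0.066, -0.021]]
trough 98 [[-0.074, -0.003], [-0.073, -0.086], [-0.087, -0.08], [-0.087, 0.003]]
trough 235 [[-0.092, 0.08], [-0.091, -0.003], [-0.119, 0.009], [-0.119, 0.09]]
```

Call:
send_rows(motion=[{"x": 0, "y": 0.5, "z": -2, "rx": 0, "ry": 0, "rz": 0, "jaw": 1}, {"x": 0, "y": 3, "z": -3, "rx": 0, "ry": 0, "rz": 0, "jaw": 1}, {"x": 3, "y": 3, "z": -1, "rx": 0, "ry": 0, "rz": 0, "jaw": 1}, {"x": 4, "y": 1, "z": 0, "rx": 0, "ry": 0, "rz": 0, "jaw": 1}, {"x": 4, "y": 1, "z": 0, "rx": 0, "ry": 0, "rz": 0, "jaw": 1}])

```text
clock: 27.2
tool_pos: [0.4445, -0.2292, 0.1227]
eef_rot: [0.916, 0.402, -0.003, -0.004]
contact_force: [-0.2, 0.0, -2.5]
opening: 0.229
finger_force: 39.9
```

Call:
send_rows(motion=[{"x": 4, "y": 1, "z": 0, "rx": 0, "ry": 0, "rz": 0, "jaw": 1}, {"x": 4, "y": 1, "z": 0, "rx": 0, "ry": 0, "rz": 0, "jaw": 1}, {"x": 2, "y": 0.5, "z": 0, "rx": 0, "ry": 0, "rz": 0.06, "jaw": 1}, {"x": 0, "y": 0, "z": 0, "rx": 0, "ry": 0, "rz": 0.06, "jaw": 1}, {"x": 0, "y": 0, "z": 0, "rx": 0, "ry": 0, "rz": 0, "jaw": 1}])

```text
clock: 27.7
tool_pos: [0.5288, -0.1715, 0.1212]
eef_rot: [0.938, 0.348, -0.004, -0.005]
contact_force: [-0.6, -0.6, -2.2]
opening: 0.222
finger_force: 39.9
```

```bash
python3 -c "
from h import *
st();to((.5885,-.15,.11,-49.3),(.5885,-.15,.021,-49.3))
T=snap('top'); im=cv2.cvtColor(T['img'],cv2.COLOR_RGB2BGR)
s=snap('side'); i2=cv2.cvtColor(s['img'],cv2.COLOR_RGB2BGR)
a=cv2.resize(im[220:350,250:350],None,fx=4,fy=4,interpolation=cv2.INTER_CUBIC)
b=cv2.resize(i2[125:225,290:390],None,fx=4,fy=4,interpolation=cv2.INTER_CUBIC); b=cv2.copyMakeBorder(b,0,120,0,0,cv2.BORDER_CONSTANT)
cv2.imwrite('pics/ts13.png',np.hstack([a,b]))"; python3 oc.py
```

```text
t 27.7 p [ 0.5288 -0.1715  0.1212] 
R [[0.758, 0.652, -0.01], [0.652, -0.758, 0.006], [-0.004, -0.011, -1.0]] f [-0.6 -0.6 -2.2] op 0.2219155416616036 ff 39.92319915094413 q [-0.07  0.81  0.53  1.87 -0.65  0.65  0.01]
p [ 0.5288 -0.1715  0.1212] yaw -49.3 tilt [-0.01   0.006] f [-0.6 -0.6 -2.2]
  x 5.93 y 2.26 z 1.12 rz 0.000
  x 0.00 y 0.00 z 8.90 rz -0.000
trough 85 [[-0.074, -0.005], [-0.073, -0.086], [-0.087, -0.08], [-0.087, 0.0]]
trough 223 [[-0.092, 0.08], [-0.091, -0.003], [-0.119, 0.009], [-0.119, 0.09]]
```

View pics/ts13.png

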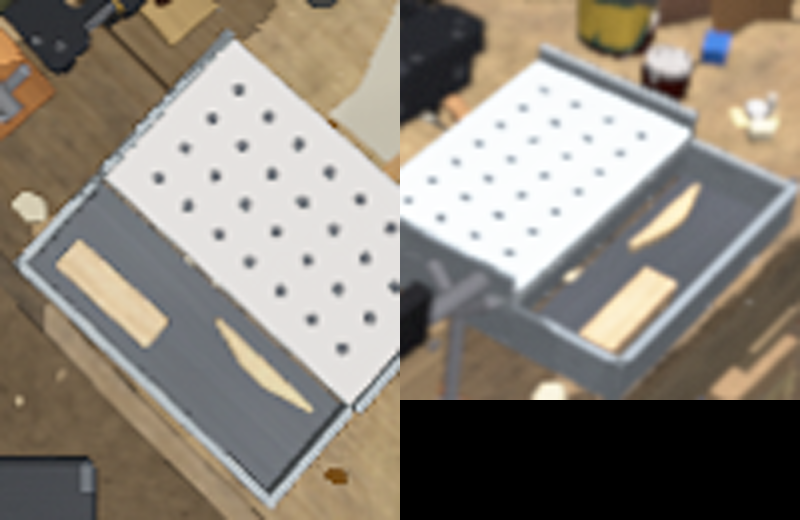

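Call:
send_rows(motion=[{"x": 3, "y": 1.1, "z": 0, "rx": -0.011, "ry": 0.004, "rz": 0, "jaw": 1}, {"x": 2.9, "y": 1.2, "z": 0, "rx": 0, "ry": 0, "rz": 0, "jaw": 1}, {"x": 0, "y": 0, "z": 2, "rx": 0, "ry": 0, "rz": 0, "jaw": 1}, {"x": 0, "y": 0, "z": 3, "rx": 0, "ry": 0, "rz": 0, "jaw": 1}, {"x": 0, "y": 0, "z": 2, "rx": 0, "ry": 0, "rz": 0, "jaw": 1}])

```text
clock: 28.35
tool_pos: [0.5875, -0.1515, 0.05]
eef_rot: [0.938, 0.347, 0.0, -0.001]
contact_force: [0.6, -0.1, -1.8]
opening: 0.223
finger_force: 39.9
```

Call:
send_rows(motion=[{"x": 0, "y": 0, "z": 1.5, "rx": 0, "ry": 0, "rz": 0, "jaw": 1}, {"x": 0, "y": 0, "z": 0.8, "rx": 0, "ry": 0, "rz": 0, "jaw": 1}, {"x": 0, "y": 0, "z": 0.3, "rx": 0, "ry": 0, "rz": 0, "jaw": 1}, {"x": 0, "y": 0, "z": 0, "rx": 0, "ry": 0, "rz": 0, "jaw": 1}, {"x": 0, "y": 0, "z": 0, "rx": 0, "ry": 0, "rz": 0, "jaw": 1}])

```text
clock: 28.85
tool_pos: [0.5893, -0.1517, 0.0264]
eef_rot: [0.938, 0.347, 0.001, 0.0]
contact_force: [0.4, -0.9, -1.5]
opening: 0.222
finger_force: 39.9
```

```bash
python3 -c "
from h import *
st();to((.5885,-.15,.019,-49.3))"
```

```text
t 28.85 p [ 0.5893 -0.1517  0.0264] 
R [[0.759, 0.651, 0.003], [0.651, -0.759, 0.001], [0.003, 0.002, -1.0]] f [ 0.4 -0.9 -1.5] op 0.221822083916014 ff 39.922760606277734 q [-0.06  0.99  0.44  1.76 -0.75  0.56 -0.01]
p [ 0.5893 -0.1517  0.0264] yaw -49.4 tilt [0.003 0.001] f [ 0.4 -0.9 -1.5]
  x 0.05 y -0.18 z 0.74 rz -0.002
```

Call:
send_rows(motion=[{"x": 0, "y": 0, "z": 0.3, "rx": 0, "ry": 0, "rz": 0, "jaw": 1}, {"x": 0, "y": 0, "z": 0.2, "rx": 0, "ry": 0, "rz": 0, "jaw": 1}, {"x": 0, "y": 0, "z": 0.15, "rx": 0, "ry": 0, "rz": 0, "jaw": 1}, {"x": 0, "y": 0, "z": 0.1, "rx": 0, "ry": 0, "rz": 0, "jaw": 1}, {"x": 0, "y": 0, "z": 0, "rx": 0, "ry": 0, "rz": 0, "jaw": 1}])

```text
clock: 29.35
tool_pos: [0.5889, -0.1513, 0.0189]
eef_rot: [0.938, 0.347, 0.001, -0.0]
contact_force: [-1.9, 1.4, 5.1]
opening: 0.223
finger_force: 39.9
```

Call:
send_rows(motion=[{"x": 0, "y": 0, "z": 0, "rx": 0, "ry": 0, "rz": 0, "jaw": 3}, {"x": 0, "y": 0, "z": 0, "rx": 0, "ry": 0, "rz": 0, "jaw": 5}, {"x": 0, "y": 0, "z": 0, "rx": 0, "ry": 0, "rz": 0, "jaw": 6.5}, {"x": 0, "y": 0, "z": 0, "rx": 0, "ry": 0, "rz": 0, "jaw": 6.5}, {"x": 0, "y": 0, "z": 0, "rx": 0, "ry": 0, "rz": 0, "jaw": 6.5}])

```text
clock: 29.85
tool_pos: [0.5887, -0.1513, 0.0179]
eef_rot: [0.938, 0.347, 0.001, -0.0]
contact_force: [0.1, -0.2, 0.1]
opening: 0.659
finger_force: 0.0
```

Call:
send_rows(motion=[{"x": 0, "y": 0, "z": -2, "rx": 0, "ry": 0, "rz": 0, "jaw": 6.5}, {"x": 0, "y": 0, "z": -4, "rx": 0, "ry": 0, "rz": 0, "jaw": 6.5}, {"x": 0, "y": 0, "z": -4, "rx": 0, "ry": 0, "rz": 0, "jaw": 6.5}, {"x": 0, "y": 0, "z": -4, "rx": 0, "ry": 0, "rz": 0, "jaw": 6.5}, {"x": 0, "y": 0, "z": 0, "rx": 0, "ry": 0, "rz": 0, "jaw": 6.5}])

```text
clock: 30.35
tool_pos: [0.5916, -0.1535, 0.1633]
eef_rot: [0.938, 0.347, 0.005, 0.003]
contact_force: [-0.4, 0.3, 0.7]
opening: 0.738
finger_force: 0.0
```

```bash
python3 -c "
from h import *
st();to((.4885,-.059,.16,-49.5),(.4885,-.059,.071,-49.5))
s=snap('side'); hs=cv2.cvtColor(s['img'],cv2.COLOR_RGB2HSV)
m=((hs[...,0]<12)&(hs[...,1]>110)&(hs[...,2]>30)&(hs[...,2]<140)).astype(np.uint8); m[:,:200]=0;m[:180]=0;m[235:]=0;m[:,290:]=0
n,l,t,c=cv2.connectedComponentsWithStats(m); i=1+np.argmax(t[1:,4]); print('rib',t[i],c[i].round(1),'exp',proj(s,[[.5885,-.151,.05]]))
m=(hs[...,2]<50).astype(np.uint8); n,l,t,c=cv2.connectedComponentsWithStats(m)
for i in range(1,n):
  if 20<t[i,4]<800 and 150<c[i,0]<330 and 170<c[i,1]<300: print(t[i],c[i].round(1))"
```

```text
t 30.35 p [ 0.5916 -0.1535  0.1633] 
R [[0.759, 0.651, 0.011], [0.651, -0.759, -0.003], [0.007, 0.009, -1.0]] f [-0.4  0.3  0.7] op 0.7378636774851915 ff 0.0 q [-0.15  0.81  0.61  1.7  -0.61  0.81 -0.12]
p [ 0.5916 -0.1535  0.1633] yaw -49.4 tilt [ 0.011 -0.003] f [-0.4  0.3  0.7]
  x -1.68 y -13.89 z 0.33 rz 0.001
  x 0.00 y 0.00 z 8.90 rz -0.000
rib [226 185  27  29 453] [239.4 198.6] exp [[239.13592133 198.04408115]]
[280 196  18  23 228] [288.8 206.5]
[221 202  54  36 454] [249.6 220. ]
[239 262  24  17 146] [250.9 270.7]
```

Call:
send_rows(motion=[{"x": -0.3, "y": -3.4, "z": 0, "rx": 0, "ry": 0, "rz": 0, "jaw": 8}, {"x": -0.4, "y": -3.5, "z": 0, "rx": 0, "ry": 0, "rz": 0, "jaw": 8}, {"x": -0.5, "y": -3.5, "z": 0, "rx": 0, "ry": 0, "rz": 0, "jaw": 8}, {"x": -0.5, "y": -3.5, "z": 0, "rx": 0, "ry": 0, "rz": 0, "jaw": 8}, {"x": 0, "y": 0, "z": 0, "rx": 0, "ry": 0, "rz": 0, "jaw": 8}])

```text
clock: 30.9
tool_pos: [0.4795, -0.0527, 0.1563]
eef_rot: [0.937, 0.349, -0.002, -0.004]
contact_force: [0.2, -0.1, -0.4]
opening: 0.906
finger_force: 0.0
```

```bash
python3 -c "
from h import *
st();to((.4885,-.059,.16,-49.5),(.4885,-.059,.071,-49.5))"
```

```text
t 30.9 p [ 0.4795 -0.0527  0.1563] 
R [[0.757, 0.653, -0.007], [0.653, -0.757, 0.006], [-0.002, -0.009, -1.0]] f [ 0.2 -0.1 -0.4] op 0.9060342017258431 ff 0.0 q [-0.33  0.69  0.57  2.07 -0.68  0.59 -0.13]
p [ 0.4795 -0.0527  0.1563] yaw -49.2 tilt [-0.007  0.006] f [ 0.2 -0.1 -0.4]
  x 0.27 y 1.06 z -0.37 rz 0.005
  x 0.00 y 0.00 z 8.90 rz -0.000
```

Call:
send_rows(motion=[{"x": 0, "y": 0, "z": 0, "rx": 0, "ry": 0, "rz": 0, "jaw": 8}, {"x": 0, "y": 0, "z": 0, "rx": 0, "ry": 0, "rz": 0, "jaw": 8}, {"x": 0, "y": 0, "z": 0, "rx": 0, "ry": 0, "rz": 0, "jaw": 8}, {"x": 0, "y": 0, "z": 0, "rx": 0, "ry": 0, "rz": 0, "jaw": 8}, {"x": 0, "y": 0, "z": 0, "rx": 0, "ry": 0, "rz": 0, "jaw": 8}])

```text
clock: 31.4
tool_pos: [0.4854, -0.0575, 0.1579]
eef_rot: [0.938, 0.347, 0.001, -0.0]
contact_force: [-0.1, 0.4, -0.1]
opening: 0.906
finger_force: 0.0
```

```bash
python3 -c "
from h import *
st();to((.4885,-.059,.16,-49.5),(.4885,-.059,.071,-49.5))"
```

```text
t 31.4 p [ 0.4854 -0.0575  0.1579] 
R [[0.76, 0.65, 0.002], [0.65, -0.76, 0.001], [0.002, 0.001, -1.0]] f [-0.1  0.4 -0.1] op 0.9058373171886474 ff 0.0 q [-0.32  0.69  0.58  2.06 -0.68  0.59 -0.13]
p [ 0.4854 -0.0575  0.1579] yaw -49.4 tilt [0.002 0.001] f [-0.1  0.4 -0.1]
  x 0.13 y 0.32 z -0.21 rz 0.001
  x 0.00 y 0.00 z 8.90 rz -0.000
```

Call:
send_rows(motion=[{"x": 0.1, "y": 0.3, "z": 2, "rx": 0, "ry": 0, "rz": 0, "jaw": 8}, {"x": 0, "y": 0, "z": 2.5, "rx": 0, "ry": 0, "rz": 0, "jaw": 8}, {"x": 0, "y": 0, "z": 2.5, "rx": 0, "ry": 0, "rz": 0, "jaw": 8}, {"x": 0, "y": 0, "z": 1.2, "rx": 0, "ry": 0, "rz": 0, "jaw": 7}, {"x": 0, "y": 0, "z": 0.5, "rx": 0, "ry": 0, "rz": 0, "jaw": 6}])

```text
clock: 31.9
tool_pos: [0.4875, -0.0587, 0.0698]
eef_rot: [0.938, 0.347, 0.0, -0.001]
contact_force: [1.1, -0.1, -0.0]
opening: 0.753
finger_force: 0.0
```

Call:
send_rows(grip_force=10, motion=[{"x": 0, "y": 0, "z": 0, "rx": 0, "ry": 0, "rz": 0, "jaw": 4}, {"x": 0, "y": 0, "z": 0, "rx": 0, "ry": 0, "rz": 0, "jaw": 3}, {"x": 0, "y": 0, "z": 0, "rx": 0, "ry": 0, "rz": 0, "jaw": 2.2}, {"x": 0, "y": 0, "z": 0, "rx": 0, "ry": 0, "rz": 0, "jaw": 1.8}, {"x": 0, "y": 0, "z": 0, "rx": 0, "ry": 0, "rz": 0, "jaw": 1.6}])

```text
clock: 32.4
tool_pos: [0.4882, -0.0585, 0.0714]
eef_rot: [0.938, 0.347, 0.001, -0.0]
contact_force: [-0.1, 0.5, 0.6]
opening: 0.302
finger_force: 0.0
```

Call:
send_rows(grip_force=30, motion=[{"x": 0, "y": 0, "z": 0, "rx": 0, "ry": 0, "rz": 0, "jaw": 1.5}, {"x": 0, "y": 0, "z": 0, "rx": 0, "ry": 0, "rz": 0, "jaw": 1}, {"x": 0, "y": 0, "z": 0, "rx": 0, "ry": 0, "rz": 0, "jaw": 0.5}, {"x": 0, "y": 0, "z": 0, "rx": 0, "ry": 0, "rz": 0, "jaw": 0.5}, {"x": 0, "y": 0, "z": 0, "rx": 0, "ry": 0, "rz": 0, "jaw": 0.5}])

```text
clock: 32.9
tool_pos: [0.4883, -0.0587, 0.0711]
eef_rot: [0.938, 0.347, 0.001, 0.0]
contact_force: [0.9, -0.6, 3.0]
opening: 0.154
finger_force: 30.0
```

```bash
python3 -c "
from h import *
st();to((.6855,-.0385,.16,-49.7))"
```

```text
t 32.9 p [ 0.4883 -0.0587  0.0711] 
R [[0.759, 0.651, 0.002], [0.651, -0.759, 0.001], [0.002, 0.001, -1.0]] f [ 0.9 -0.6  3. ] op 0.15401453756924277 ff 29.97229875996709 q [-0.2   0.82  0.38  2.1  -0.83  0.37  0.  ]
p [ 0.4883 -0.0587  0.0711] yaw -49.4 tilt [0.002 0.001] f [ 0.9 -0.6  3. ]
  x 16.29 y 11.30 z -8.89 rz 0.005
```

Call:
send_rows(motion=[{"x": 0, "y": 0, "z": -1, "rx": 0, "ry": 0, "rz": 0, "jaw": 0.5}, {"x": 0, "y": 0, "z": -2, "rx": 0, "ry": 0, "rz": 0, "jaw": 0.5}, {"x": 0, "y": 0, "z": -2, "rx": 0, "ry": 0, "rz": 0, "jaw": 0.5}, {"x": 0, "y": 0, "z": -2, "rx": 0, "ry": 0, "rz": 0, "jaw": 0.5}, {"x": 0, "y": 0, "z": -2, "rx": 0, "ry": 0, "rz": 0, "jaw": 0.5}])

```text
clock: 33.4
tool_pos: [0.4868, -0.0582, 0.162]
eef_rot: [0.938, 0.347, 0.0, -0.001]
contact_force: [0.9, -0.5, -1.2]
opening: 0.156
finger_force: 30.0
```

Call:
send_rows(motion=[{"x": 1.2, "y": 0.8, "z": 0, "rx": 0, "ry": 0, "rz": 0, "jaw": 0.5}, {"x": 2.5, "y": 1.7, "z": 0, "rx": 0, "ry": 0, "rz": 0, "jaw": 0.5}, {"x": 2.5, "y": 1.7, "z": 0, "rx": 0, "ry": 0, "rz": 0, "jaw": 0.5}, {"x": 2.5, "y": 1.7, "z": 0, "rx": 0, "ry": 0, "rz": 0, "jaw": 0.5}, {"x": 2.5, "y": 1.8, "z": 0, "rx": 0, "ry": 0, "rz": 0, "jaw": 0.5}])

```text
clock: 33.9
tool_pos: [0.6229, -0.0432, 0.1613]
eef_rot: [0.938, 0.347, -0.0, -0.001]
contact_force: [1.0, -0.8, -1.0]
opening: 0.155
finger_force: 30.0
```

Call:
send_rows(motion=[{"x": 2.5, "y": 1.8, "z": 0, "rx": 0, "ry": 0, "rz": 0, "jaw": 0.5}, {"x": 1.6, "y": 1.1, "z": 0, "rx": 0, "ry": 0, "rz": 0, "jaw": 0.5}, {"x": 1, "y": 0.7, "z": 0, "rx": 0, "ry": 0, "rz": 0, "jaw": 0.5}, {"x": 0, "y": 0, "z": 0, "rx": 0, "ry": 0, "rz": 0, "jaw": 0.5}, {"x": 0, "y": 0, "z": 0, "rx": 0, "ry": 0, "rz": 0, "jaw": 0.5}])

```text
clock: 34.4
tool_pos: [0.6838, -0.0382, 0.161]
eef_rot: [0.938, 0.347, -0.0, -0.001]
contact_force: [-0.2, 0.1, -1.9]
opening: 0.155
finger_force: 30.0
```

```bash
python3 -c "
from h import *
st();to((.686,-.039,.16,-49.7),(.686,-.039,.073,-49.7))"
```

```text
t 34.4 p [ 0.6838 -0.0382  0.161 ] 
R [[0.759, 0.651, -0.001], [0.651, -0.759, 0.001], [0.0, -0.001, -1.0]] f [-0.2  0.1 -1.9] op 0.15543501452131 ff 29.970064158551395 q [-0.32  0.93  0.65  1.44 -0.62  0.99 -0.37]
p [ 0.6838 -0.0382  0.161 ] yaw -49.4 tilt [-0.001  0.001] f [-0.2  0.1 -1.9]
  x 0.12 y 0.20 z 0.10 rz 0.005
  x 0.00 y 0.00 z 8.70 rz -0.000
```

Call:
send_rows(motion=[{"x": 0.1, "y": 0.2, "z": 2, "rx": 0, "ry": 0, "rz": 0, "jaw": 0.5}, {"x": 0, "y": 0, "z": 2, "rx": 0, "ry": 0, "rz": 0, "jaw": 0.5}, {"x": 0, "y": 0, "z": 2, "rx": 0, "ry": 0, "rz": 0, "jaw": 0.5}, {"x": 0, "y": 0, "z": 1.5, "rx": 0, "ry": 0, "rz": 0, "jaw": 0.5}, {"x": 0, "y": 0, "z": 0.7, "rx": 0, "ry": 0, "rz": 0, "jaw": 0.5}])

```text
clock: 34.9
tool_pos: [0.6856, -0.0388, 0.0779]
eef_rot: [0.938, 0.347, -0.0, -0.001]
contact_force: [0.3, -0.6, -1.1]
opening: 0.156
finger_force: 30.0
```

Call:
send_rows(motion=[{"x": 0, "y": 0, "z": 0.4, "rx": 0, "ry": 0, "rz": 0, "jaw": 0.5}, {"x": 0, "y": 0, "z": 0.2, "rx": 0, "ry": 0, "rz": 0, "jaw": 0.5}, {"x": 0, "y": 0, "z": 0.1, "rx": 0, "ry": 0, "rz": 0, "jaw": 0.5}, {"x": 0, "y": 0, "z": 0, "rx": 0, "ry": 0, "rz": 0, "jaw": 0.5}, {"x": 0, "y": 0, "z": 0, "rx": 0, "ry": 0, "rz": 0, "jaw": 0.5}])

```text
clock: 35.4
tool_pos: [0.6876, -0.0391, 0.0728]
eef_rot: [0.938, 0.347, 0.001, -0.0]
contact_force: [0.3, -0.0, -1.5]
opening: 0.158
finger_force: 30.0
```

```bash
python3 -c "
from h import *
st();to((.686,-.039,.071,-49.7))"
```

```text
t 35.4 p [ 0.6876 -0.0391  0.0728] 
R [[0.759, 0.651, 0.002], [0.651, -0.759, 0.001], [0.002, 0.001, -1.0]] f [ 0.3 -0.  -1.5] op 0.15780322531168592 ff 29.970045257359743 q [-0.29  1.03  0.59  1.48 -0.69  0.84 -0.31]
p [ 0.6876 -0.0391  0.0728] yaw -49.4 tilt [0.002 0.001] f [ 0.3 -0.  -1.5]
  x -0.12 y -0.12 z 0.18 rz 0.005
```

Call:
send_rows(motion=[{"x": 0, "y": -0.1, "z": 0.1, "rx": 0, "ry": 0, "rz": 0, "jaw": 0.5}, {"x": 0, "y": 0, "z": 0.1, "rx": 0, "ry": 0, "rz": 0, "jaw": 0.5}, {"x": 0, "y": 0, "z": 0.05, "rx": 0, "ry": 0, "rz": 0, "jaw": 0.5}, {"x": 0, "y": 0, "z": 0, "rx": 0, "ry": 0, "rz": 0, "jaw": 0.5}, {"x": 0, "y": 0, "z": 0, "rx": 0, "ry": 0, "rz": 0, "jaw": 0.5}])

```text
clock: 35.9
tool_pos: [0.6871, -0.0384, 0.0711]
eef_rot: [0.938, 0.347, 0.001, -0.0]
contact_force: [-2.3, 0.1, 6.0]
opening: 0.157
finger_force: 30.0
```

Seated (force turned upward); release, lift.

Call:
send_rows(motion=[{"x": 0, "y": 0, "z": 0, "rx": 0, "ry": 0, "rz": 0, "jaw": 2}, {"x": 0, "y": 0, "z": 0, "rx": 0, "ry": 0, "rz": 0, "jaw": 3}, {"x": 0, "y": 0, "z": 0, "rx": 0, "ry": 0, "rz": 0, "jaw": 5}, {"x": 0, "y": 0, "z": 0, "rx": 0, "ry": 0, "rz": 0, "jaw": 5}, {"x": 0, "y": 0, "z": 0, "rx": 0, "ry": 0, "rz": 0, "jaw": 5}])

```text
clock: 36.4
tool_pos: [0.6866, -0.0383, 0.0696]
eef_rot: [0.938, 0.347, 0.001, -0.0]
contact_force: [0.3, 0.2, -0.6]
opening: 0.553
finger_force: 0.0
```

Call:
send_rows(motion=[{"x": 0, "y": 0, "z": -1, "rx": 0, "ry": 0, "rz": 0, "jaw": 6}, {"x": 0, "y": 0, "z": -2, "rx": 0, "ry": 0, "rz": 0, "jaw": 6}, {"x": 0, "y": 0, "z": -4, "rx": 0, "ry": 0, "rz": 0, "jaw": 6}, {"x": 0, "y": 0, "z": -3, "rx": 0, "ry": 0, "rz": 0, "jaw": 6}, {"x": 0, "y": 0, "z": 0, "rx": 0, "ry": 0, "rz": 0, "jaw": 0}])

```text
clock: 36.9
tool_pos: [0.6897, -0.0399, 0.1757]
eef_rot: [0.938, 0.347, 0.005, 0.002]
contact_force: [0.2, -1.0, 0.7]
opening: 0.613
finger_force: 0.0
```

```bash
cat > chk.py <<'E'
from h import *
s=snap('side'); hs=cv2.cvtColor(s['img'],cv2.COLOR_RGB2HSV)
print('exp board home',proj(s,[[.685,-.037,.106]]),'lever on/off',proj(s,[[.608,.0415,.099],[.570,.0996,.099]]).round(1).tolist())
m=(hs[...,2]<50).astype(np.uint8); n,l,t,c=cv2.connectedComponentsWithStats(m)
for i in range(1,n):
  if 40<t[i,4]<800 and 150<c[i,0]<330 and 170<c[i,1]<300: print(t[i],c[i].round(1))
a=cv2.imread('pics/side0.png'); b=cv2.cvtColor(s['img'],cv2.COLOR_RGB2BGR)
d=cv2.absdiff(a,b).max(2)>40
print('diff near home board',d[205:280,160:222].sum(),'driver/measure',d[230:345,120:170].sum())
E
python3 chk.py; python3 -c "
from h import *
st();u=np.array([.545,-.839]);c=np.array([.589,.0705]);q=lambda x,z:(*(c+x*u),z,-49.5)
to(q(-.09,.16),q(-.09,.075),q(0.005,.075))"
```

```text
exp board home [[191.73819332 217.23326462]] lever on/off [[230.2, 248.0], [251.4, 271.7]]
[181 206  20  23 279] [191.  216.4]
[216 223  25  16 152] [228.8 230.7]
[239 262  25  17 142] [251.5 270.5]
diff near home board 757 driver/measure 3
t 36.95 p [ 0.6881 -0.0391  0.173 ] 
R [[0.759, 0.651, 0.007], [0.651, -0.759, 0.0], [0.005, 0.004, -1.0]] f [-0.6 -0.3 -0.7] op 0.5662020844115955 ff 0.0 q [-0.32  0.92  0.66  1.43 -0.62  1.01 -0.37]
p [ 0.6881 -0.0391  0.173 ] yaw -49.4 tilt [0.007 0.   ] f [-0.6 -0.3 -0.7]
  x 0.80 y -23.70 z 1.30 rz 0.002
  x 0.00 y 0.00 z 8.50 rz -0.000
  x -1.24 y 9.42 z 0.00 rz -0.000
```

Call:
send_rows(motion=[{"x": 0.2, "y": -4.6, "z": 0, "rx": 0, "ry": 0, "rz": 0, "jaw": 0}, {"x": 0.2, "y": -4.7, "z": 0, "rx": 0, "ry": 0, "rz": 0, "jaw": 0}, {"x": 0.2, "y": -4.7, "z": 0, "rx": 0, "ry": 0, "rz": 0, "jaw": 0}, {"x": 0.2, "y": -4.7, "z": 0, "rx": 0, "ry": 0, "rz": 0, "jaw": 0}, {"x": 0, "y": -4.5, "z": 0, "rx": 0, "ry": 0, "rz": 0, "jaw": 0}])

```text
clock: 37.45
tool_pos: [0.5393, 0.1448, 0.1689]
eef_rot: [0.938, 0.347, -0.0, -0.001]
contact_force: [-0.1, 1.3, -0.1]
opening: 0.119
finger_force: 0.0
```

Call:
send_rows(motion=[{"x": 0, "y": 0, "z": 0, "rx": 0, "ry": 0, "rz": 0, "jaw": 0}, {"x": 0, "y": 0, "z": 0, "rx": 0, "ry": 0, "rz": 0, "jaw": 0}, {"x": 0, "y": 0, "z": 0, "rx": 0, "ry": 0, "rz": 0, "jaw": 0}, {"x": 0, "y": 0, "z": 0, "rx": 0, "ry": 0, "rz": 0, "jaw": 0}, {"x": 0, "y": 0, "z": 0, "rx": 0, "ry": 0, "rz": 0, "jaw": 0}])

```text
clock: 37.95
tool_pos: [0.5423, 0.1414, 0.1698]
eef_rot: [0.938, 0.346, 0.001, 0.0]
contact_force: [-0.4, -0.4, -0.1]
opening: -0.001
finger_force: 0.0
```

```bash
python3 -c "
from h import *
st();u=np.array([.545,-.839]);c=np.array([.589,.0705]);q=lambda x,z:(*(c+x*u),z,-49.5)
to(q(-.085,.16),q(-.085,.068),q(0.0,.068))"
```

```text
t 37.95 p [0.5423 0.1414 0.1698] 
R [[0.761, 0.649, 0.002], [0.649, -0.761, 0.0], [0.002, 0.001, -1.0]] f [-0.4 -0.4 -0.1] op -0.0007961524547045268 ff 0.0 q [-0.72  0.77  0.68  1.84 -0.68  0.78 -0.53]
p [0.5423 0.1414 0.1698] yaw -49.5 tilt [0.002 0.   ] f [-0.4 -0.4 -0.1]
  x 0.05 y -0.00 z 0.98 rz -0.000
  x 0.00 y 0.00 z 9.20 rz -0.000
  x -1.11 y 8.43 z 0.00 rz -0.000
```

Call:
send_rows(motion=[{"x": 0, "y": 0, "z": 4, "rx": 0, "ry": 0, "rz": 0, "jaw": 0}, {"x": 0, "y": 0, "z": 4, "rx": 0, "ry": 0, "rz": 0, "jaw": 0}, {"x": 0, "y": 0, "z": 2.2, "rx": 0, "ry": 0, "rz": 0, "jaw": 0}, {"x": -0.1, "y": 1, "z": 0, "rx": 0, "ry": 0, "rz": 0, "jaw": 0}, {"x": -0.1, "y": 1, "z": 0, "rx": 0, "ry": 0, "rz": 0, "jaw": 0}])

```text
clock: 38.45
tool_pos: [0.5544, 0.1249, 0.0682]
eef_rot: [0.938, 0.347, 0.001, 0.0]
contact_force: [-0.4, -0.8, 0.3]
opening: 0.007
finger_force: 0.0
```

Call:
send_rows(motion=[{"x": -0.2, "y": 1.2, "z": 0, "rx": 0, "ry": 0, "rz": 0, "jaw": 0}, {"x": -0.2, "y": 1.2, "z": 0, "rx": 0, "ry": 0, "rz": 0, "jaw": 0}, {"x": -0.2, "y": 1.2, "z": 0, "rx": 0, "ry": 0, "rz": 0, "jaw": 0}, {"x": -0.2, "y": 1.2, "z": 0, "rx": 0, "ry": 0, "rz": 0, "jaw": 0}, {"x": -0.1, "y": 1, "z": 0, "rx": 0, "ry": 0, "rz": 0, "jaw": 0}])

```text
clock: 38.95
tool_pos: [0.5851, 0.0748, 0.0682]
eef_rot: [0.938, 0.346, 0.001, 0.0]
contact_force: [-0.0, 1.0, 0.2]
opening: 0.008
finger_force: 0.0
```

Call:
send_rows(motion=[{"x": 0, "y": 0.7, "z": 0, "rx": 0, "ry": 0, "rz": 0, "jaw": 0}, {"x": 0, "y": 0, "z": 0, "rx": 0, "ry": 0, "rz": 0, "jaw": 0}, {"x": 0, "y": 0, "z": 0, "rx": 0, "ry": 0, "rz": 0, "jaw": 0}, {"x": 0, "y": -1, "z": 0, "rx": 0, "ry": 0, "rz": 0, "jaw": 0}, {"x": 0, "y": -1, "z": 0, "rx": 0, "ry": 0, "rz": 0, "jaw": 0}])

```text
clock: 39.45
tool_pos: [0.5747, 0.0878, 0.0676]
eef_rot: [0.938, 0.347, 0.001, -0.001]
contact_force: [-1.4, 1.5, -0.1]
opening: 0.005
finger_force: 0.0
```

```bash
python3 -c "
from h import *
st()"; python3 chk.py
```

```text
t 39.45 p [0.5747 0.0878 0.0676] 
R [[0.759, 0.651, 0.001], [0.651, -0.759, 0.002], [0.002, -0.001, -1.0]] f [-1.4  1.5 -0.1] op 0.0045133183574730335 ff 0.0 q [-0.52  0.92  0.53  1.84 -0.79  0.61 -0.35]
exp board home [[191.73819332 217.23326462]] lever on/off [[230.2, 248.0], [251.4, 271.7]]
[220 171  10  15  60] [225.7 177.8]
[239 254  19  22 176] [247.2 266.1]
diff near home board 363 driver/measure 4
```

Back off and check the lever.

Call:
send_rows(motion=[{"x": 0, "y": -2, "z": 0, "rx": 0, "ry": 0, "rz": 0, "jaw": 0}, {"x": 0, "y": -3, "z": 0, "rx": 0, "ry": 0, "rz": 0, "jaw": 0}, {"x": 0, "y": -1, "z": -4, "rx": 0, "ry": 0, "rz": 0, "jaw": 0}, {"x": 0, "y": -4, "z": -3, "rx": 0, "ry": 0, "rz": 0, "jaw": 0}, {"x": 0, "y": -4, "z": -3, "rx": 0, "ry": 0, "rz": 0, "jaw": 0}])

```text
clock: 40.0
tool_pos: [0.4832, 0.1937, 0.1688]
eef_rot: [0.938, 0.347, 0.001, -0.0]
contact_force: [-0.0, 0.5, 0.7]
opening: 0.006
finger_force: 0.0
```

```bash
python3 -c "
from h import *
st()"; python3 chk.py; python3 oc.py; python3 -c "
from h import *
s=snap('top'); a=cv2.imread('pics/top0.png'); b=cv2.cvtColor(s['img'],cv2.COLOR_RGB2BGR)
d=(cv2.absdiff(a,b).max(2)>40)
print('board/home',d[125:185,205:260].sum(),'iso',d[165:220,165:215].sum(),'mat',d[165:226,242:305].sum())"
```

```text
t 40.0 p [0.4832 0.1937 0.1688] 
R [[0.76, 0.65, 0.001], [0.65, -0.76, 0.001], [0.002, -0.0, -1.0]] f [-0.   0.5  0.7] op 0.005693310761521137 ff 0.0 q [-0.87  0.73  0.69  1.96 -0.71  0.71 -0.6 ]
exp board home [[191.73819332 217.23326462]] lever on/off [[230.2, 248.0], [251.4, 271.7]]
[298 162  17  19 158] [307.1 171.1]
[182 208  19  21 209] [191.3 218. ]
[219 241  23  13  70] [230.3 247.9]
[285 245  13  15  93] [290.6 252.4]
[301 259  23  30 357] [310.1 274.8]
diff near home board 127 driver/measure 21
trough 15 [[-0.078, -0.061], [-0.071, -0.085], [-0.077, -0.086], [-0.085, -0.062]]
board/home 40 iso 0 mat 469
```

```bash
python3 -c "
from h import *
s=snap('top'); h=cv2.cvtColor(s['img'],cv2.COLOR_RGB2HSV)
m=((h[...,0]<12)&(h[...,1]>110)&(h[...,2]>30)&(h[...,2]<140)).astype(np.uint8); k=np.zeros_like(m);k[165:226,242:305]=1
n,l,t,c=cv2.connectedComponentsWithStats(m&k); i=1+np.argmax(t[1:,4]); print(t[i],onz(s,[c[i]],.068))
w=onz(s,[c[i]],.068)[0,:2]; ok=np.linalg.norm(w-[.5887,-.1498])<.025; print(ok)
if ok: print(finish_job())"
```

```text
[263 178  22  26 240] [[ 0.58618254 -0.14742754  0.068     ]]
True
the job is handed in; nothing more can be done
None
```

The job is done and handed in: the lever is back on, the board hangs on its home hooks, both offcuts are in the trough and the scraper is back within about 5 mm of the mat's centre, though the trough was partly hidden by the gripper in the last check and no verdict was shown.

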